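Stack two optical test columns on their base plates

TASK

Set up the two optical test columns, every part upright and centred on the one below it. On the base plate with the green stripes stack, from the bottom up, the filter cube with the green window, the tall black lens tube (with the white band) and the objective with the blue ring, seated in the tube's mouth; on the plate with the orange stripes put the filter cube with the orange window and the short black lens tube on top of it. Leave the objective with the yellow ring standing where it is.

Things in the scene. Friction and masses are not known exactly. Their poses are not given: they have to be found in the camera images.
- green_plate_seat (a point): Green-striped plate: fixed square base plate, grey, 70 x 70 mm and 10 mm thick, with a bare black 44 mm square seat in the middle, flush with its top, and a green stripe along each of two opposite edges. The point is the middle of the top face (z = 0.010). x, y along its edges, z up.
- orange_plate_seat (a point): Orange-striped plate: fixed square base plate, grey, 70 x 70 mm and 10 mm thick, with a bare black 44 mm square seat in the middle, flush with its top, and an orange stripe along each of two opposite edges. The point is the middle of the top face (z = 0.010). x, y along its edges, z up.
- green_cube_centre (a point): Green-window cube: black filter cube with a strip along its top front edge and a round window, both green, in its -x side, which faces roughly to the robot. Body 33 (x) x 38 (y) x 40 (z) mm, flat top and bottom, plus 4 mm cover plate on the +x side: grasp across y (38 mm). A look-only ring on top rises 3 mm but bears nothing: what is set on it rests at 40 mm. Point: its centre, 20 mm above the underside; z up. Starts on the table.
- orange_cube_centre (a point): Orange-window cube: black filter cube with a strip along its top front edge and a round window, both orange, in its -x side, which faces roughly to the robot. Body 33 (x) x 38 (y) x 40 (z) mm, flat top and bottom, plus 4 mm cover plate on the +x side: grasp across y (38 mm). A look-only ring on top rises 3 mm but bears nothing: what is set on it rests at 40 mm. Point: its centre, 20 mm above the underside; z up. Starts on the table.
- tall_tube_centre (a point): Tall lens tube: black lens tube with a white band, round, 30 mm outside diameter, 30 mm tall, knurled, hollow at the top (26 mm bore) with a lens inside. The point is on the axis half-way up, 15 mm above its underside. z up. Starts on the table.
- short_tube_centre (a point): Short lens tube: plain black lens tube, no band, round, 30 mm outside diameter, 18 mm tall, knurled, hollow at the top (26 mm bore) with a lens inside. The point is on the axis half-way up, 9 mm above its underside. z up. Starts on the table.
- blue_objective_centre (a point): Blue-ringed objective: pale microscope objective with a broad blue ring round its shoulder, standing on its thread, nose up: 58 mm tall, largest diameter 33 mm from 7 to 42 mm above its foot, tapering above; the foot is a cone, 20 mm across at the bottom, that sinks about 3 mm into a lens tube's bore and centres itself. Point: on the axis, 29 mm above its foot. z up. Starts on the table.
- yellow_objective_centre (a point): Yellow-ringed objective: pale microscope objective with a broad yellow ring round its shoulder, standing on its thread, nose up: 50 mm tall, largest diameter 28 mm from 7 to 35 mm above its foot, tapering above; not needed for this job. Point: on the axis, 25 mm above its foot. z up. Starts on the table.

How it is judged:
At the end, for the whole second after the job is handed in: Both columns stand as asked, upright (0.12 rad), heights within 4 mm, at rest: cubes within 13 mm of their plate's middle, tubes within 11 mm of their cube's centre, blue objective seated within 8 mm of the tall tube's axis; yellow objective upright within 20 mm of its start (horizontal distance between green_cube_centre and green_plate_seat below 0.013 m and height (world z) of green_cube_centre between 0.026 and 0.034 m and angle between each of green_cube_centre, tall_tube_centre, blue_objective_centre, orange_cube_centre, short_tube_centre, yellow_objective_centre's own z axis and vertical below 0.12 rad and linear speed of each of green_cube, tall_tube, blue_objective, orange_cube, short_tube below 0.02 m/s and horizontal distance between tall_tube_centre and green_cube_centre below 0.011 m and height (world z) of tall_tube_centre between 0.061 and 0.069 m and horizontal distance between blue_objective_centre and tall_tube_centre below 0.008 m and height (world z) of blue_objective_centre between 0.1025 and 0.1105 m and horizontal distance between orange_cube_centre and orange_plate_seat below 0.013 m and height (world z) of orange_cube_centre between 0.026 and 0.034 m and horizontal distance between short_tube_centre and orange_cube_centre below 0.011 m and height (world z) of short_tube_centre between 0.055 and 0.063 m and distance of yellow_objective_centre from where it was at the start of the episode below 0.02 m); the robot touches nothing.
It fails at once if the yellow-ringed objective is pushed more than 20 mm away or knocked over (distance of yellow_objective_centre from where it was at the start of the episode above 0.02 m or angle between yellow_objective_centre's own z axis and vertical above 0.3 rad).
It also fails if it takes over 106 s, if anything falls off the work surface, if the arm or the gripper's body presses on something with over 40 N, if the wrist force passes 120 N, or if a joint passes its speed limit or range.

ROBOT

A 6-joint arm with a two-finger parallel gripper is mounted at the origin on a cart in front of the work surface, level with it; the furniture and walls round the work are solid. World frame = base frame: x ahead of the robot, y to its left, z up, the work surface at z = 0. Lengths are in m, angles in rad, forces in N, time in s.
With the tool pointing down it reaches from about 0.275 to 0.85 m from the base axis. Payload 5.2 kg.
Tool frame: the origin (TCP) lies at the very end of the fingers, on their centre line; the grasp point (between the pads) lies 19 mm behind it; z points along the fingers, x is the direction in which the jaws open and shut, and the axes are right-handed (so a half turn about z gives the same grasp; the last joint's range is limited). The gripper opens to 85 mm and grips with 20 to 120 N. Pads are 22 mm wide; open, the fingers measure 114 mm over their backs; the gripper's body (76 mm by 85 mm) begins 54 mm behind the grasp point. The pads swing forward as they close: fully open they stand 13 mm farther back than shut.
Start: joints at [0.969, 0.259, 1.535, -0, 1.348, -0.203], TCP at [0.214, 0.507, 0.231] pointing down, gripper open.
Joint ranges: [-3.14, 3.14], [-0.91, 2.08], [0.19, 2.58], [-1.22, 4.36], [0.22, 2.71], [-3.12, 3.12]. Speed limits (rad/s): [2.57, 2.57, 3.14, 3.14, 3.14, 3.14].

INTERFACE

Orientations are given as a rotation vector (axis times angle).
In Python, from bench import r gives the robot as it stands. The module is installed in compiled form; this text tells all that it offers.
- The arm moves only by the tool apply_moves, never from a script. Its argument "moves" is a list that holds one entry, the list of rows, each a list of 6 numbers: the shift along the world's x, y, z in mm, then the turn, a rotation vector about the world's x, y, z in rad. A call has 1 to 5 rows; each row is the pose to reach, as a shift and turn from the pose commanded when the call began; what a row does not reach only later rows make up. A row lasts 1/8 s, in which the tool goes at most 62.5 mm and 10.7 degrees, less where a joint would pass 70% of its speed; a pose out of reach is approached as far as the arm can. A call with a gripper value outside its range is refused whole. "jaw" is the opening in per cent of the stroke, from 0 (shut) to 100 (fully open), set as the call begins (left out, the last holds). The fingers move at their own pace and stop on an object; the grip force is fixed at half the most. Time passes only in rows, so rows that repeat a pose let the fingers close. It gives the time, the measured TCP pose, the force and the opening at its end, in the units of the state.
- r.state(): the state, without advancing time (a new reading comes with each control period).
- r.read_camera(name): name is "scene" or "side" or "wrist"; returns the picture (400x640x3 uint8, blue, green, red); there is no depth.
- r.camera_info(name): a dict with "camera_matrix" (3x3 intrinsics, pixels), "R" (3x3) and "t" (3): a world point X has camera coordinates R X + t. Camera axes: x right, y down, z forward; pixel columns grow to the right and rows downward; lengths in m; the calibration is good to about 2 mm. A picture is of the moment at which its call begins: read the wrist's pose just before it. camera_info takes no time and is no camera call; for the wrist camera it gives the pose at the moment of the call.
- r.close_job(): hands the job in, once; it reports no verdict.
The state is a dict: "clock": time; "joint_pos": joint angles; "joint_velocities": joint speeds; "tau": joint torques, N m; "position": TCP position; "eef_rot": TCP orientation; "force": force on the tool from outside, world axes, zero at the start; "wrist_torque": the same for the moment, N m; "finger_gap": opening from 0.0 (shut) to 1.0 (fully open).
Only numpy, scipy, OpenCV 4.12 (cv2) and the standard library are available. Lean on these libraries where they do the work, as an engineer would, in place of code of your own. Each camera call takes 0.05 s, during which the arm holds its last target.

## Working session

There is one attempt and no reset: what is moved stays moved. The work goes in short steps, Python scripts to look and compute and a tool call to move; the robot and the scene stay as the last step left them, time stands still between calls to the robot, and variables do not carry over. Pictures are saved under pics/ and viewed, and the job is handed in when it is done.

Besides the shell and the picture viewer there is one more tool, called as name(argument=value, ...), one argument or row to a line, values as JSON. apply_moves: Moves the arm, as the interface text tells. Its arguments: {"type":"object","properties":{"moves":{"type":"array","items":{"type":"array","items":{"type":"array","items":{"type":"number"}}}},"jaw":{"type":"number"}},"required":["moves"]}

```bash
mkdir -p pics; python3 - <<'E'
from bench import r
import cv2,numpy as np
s=r.state();print({k:np.round(v,3) for k,v in s.items()})
for n in("scene","side","wrist"):
    i=r.camera_info(n);im=r.read_camera(n);cv2.imwrite(f"pics/{n}0.png",im)
    print(n,np.round(i["camera_matrix"],1).tolist(),np.round(i["R"],3).tolist(),np.round(i["t"],3), 'pos',np.round(-i["R"].T@i["t"],3))
E
```

```text
{'clock': np.float64(0.0), 'joint_pos': array([ 0.969,  0.259,  1.536,  0.   ,  1.348, -0.203]), 'joint_velocities': array([-0.   ,  0.001, -0.   , -0.001,  0.   ,  0.   ]), 'tau': array([ 1.0000e-03, -4.4603e+01, -2.9057e+01, -0.0000e+00,  1.2000e-02,
       -0.0000e+00]), 'position': array([0.213, 0.506, 0.23 ]), 'eef_rot': array([ 2.617,  1.737, -0.003]), 'force': array([ 0.07 , -0.463,  0.261]), 'wrist_torque': array([-0.048, -0.022, -0.002]), 'finger_gap': np.float64(1.001)}
scene [[376.5, 0.0, 313.1], [0.0, 376.5, 200.6], [0.0, 0.0, 1.0]] [[0.883, -0.469, 0.008], [-0.255, -0.494, -0.831], [0.394, 0.732, -0.556]] [-0.425  0.221  0.615] pos [ 0.189 -0.54   0.529]
side [[518.0, 0.0, 317.5], [0.0, 518.0, 199.5], [0.0, 0.0, 1.0]] [[0.851, -0.525, 0.006], [-0.345, -0.567, -0.748], [0.397, 0.634, -0.664]] [-0.422  0.297  0.62 ] pos [ 0.216 -0.447  0.636]
wrist [[307.1, 0.0, 317.5], [0.0, 307.1, 198.8], [0.0, 0.0, 1.0]] [[0.389, 0.921, -0.002], [0.872, -0.367, 0.323], [0.296, -0.127, -0.947]] [-0.549 -0.041  0.381] pos [0.136 0.539 0.373]
```

View pics/scene0.png

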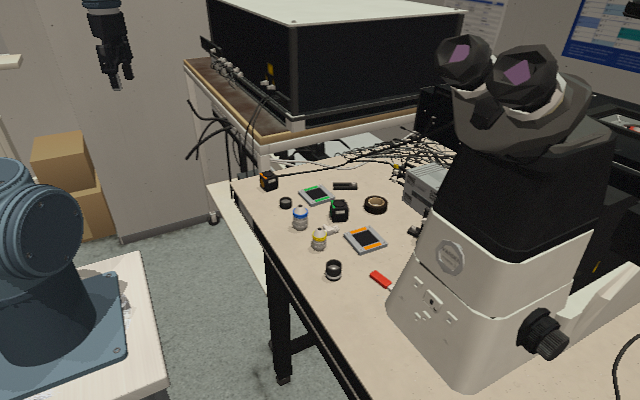

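View pics/side0.png

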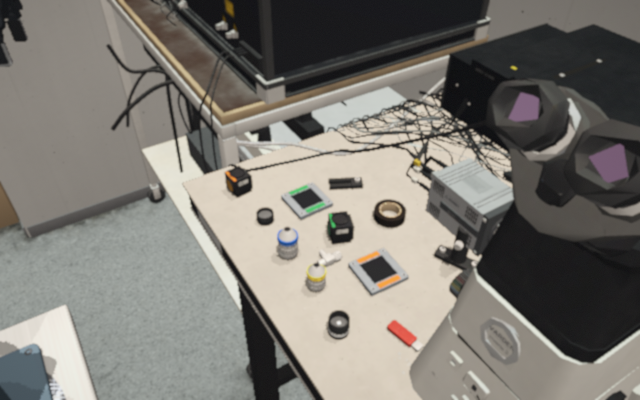

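View pics/wrist0.png

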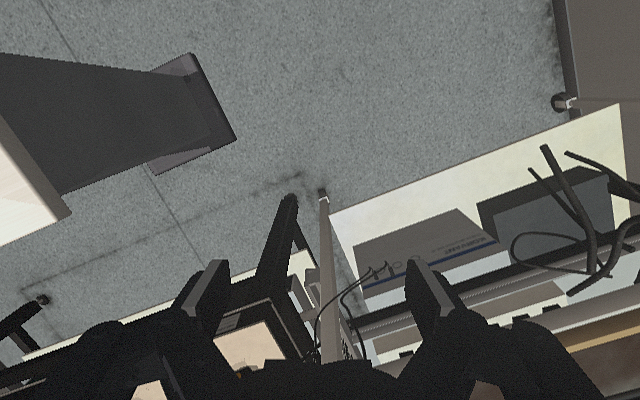

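The side view shows every part: orange cube (238,181), short tube (265,216), blue objective (288,242), green cube (340,227), yellow (316,277), tall tube (339,324), green plate (307,200) and orange plate (378,270). I'll enlarge it before measuring.

```bash
cat > h.py <<'E'
from bench import r
import cv2,numpy as np
from scipy.spatial.transform import Rotation as Rot
def ray(info,uv,z):
    K=info["camera_matrix"];R=np.array(info["R"]);t=np.array(info["t"])
    c=-R.T@t;d=R.T@np.linalg.inv(K)@np.array([uv[0],uv[1],1.])
    return c+d*(z-c[2])/d[2]
def proj(info,X):
    p=info["R"]@np.asarray(X,float)+info["t"];q=info["camera_matrix"]@p;return q[:2]/q[2]
E
python3 - <<'E'
from h import *
a=cv2.imread("pics/side0.png")
c=a[150:350,180:440];cv2.imwrite("pics/side0c.png",cv2.resize(c,None,fx=3,fy=3,interpolation=cv2.INTER_CUBIC))
i=r.camera_info("side")
for n,uv,z in [("ocube",(238,181),.02),("short",(265,216),.009),("blue",(288,243),.029),("gcube",(340,227),.02),("yel",(316,277),.025),("tall",(339,324),.015),("gpl",(307,200),.01),("opl",(378,270),.01)]:
    print(n,np.round(ray(i,uv,z),3))
E
```

```text
ocube [0.484 0.263 0.02 ]
short [0.488 0.163 0.009]
blue [0.482 0.068 0.029]
gcube [0.58  0.062 0.02 ]
yel [ 0.486 -0.013  0.025]
tall [ 0.473 -0.096  0.015]
gpl [0.573 0.16  0.01 ]
opl [ 0.583 -0.041  0.01 ]
```

View pics/side0c.png

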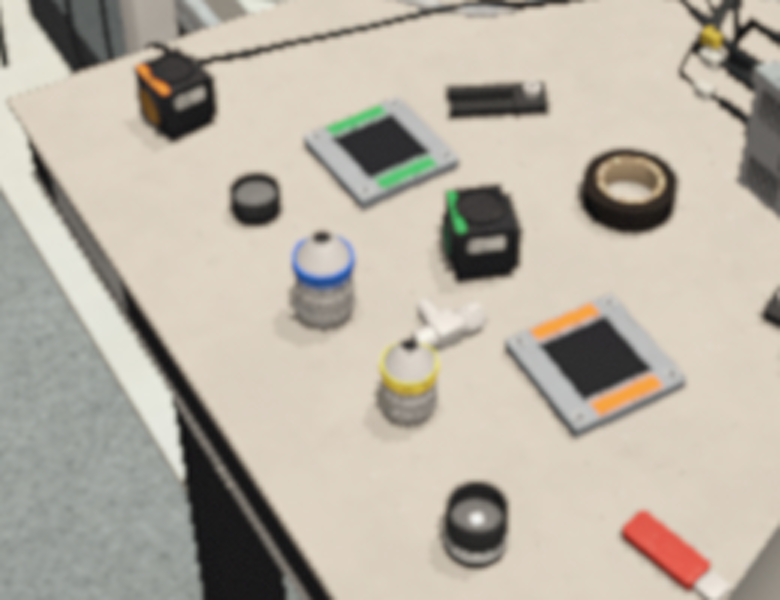

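apply_moves(
  moves=[
    [[237, -426, 20, 0, 0, 0.4], [237, -426, 20, 0, 0, 0.4], [237, -426, 20, 0, 0, 0.4], [237, -426, 20, 0, 0, 0.4], [237, -426, 20, 0, 0, 0.4]],
  ],
)

```text
clock: 0.78
position: [0.3606, 0.2425, 0.2438]
eef_rot: [2.219, 2.223, 0.0]
force: [0.9, 0.4, 0.6]
finger_gap: 1.004
```

apply_moves(
  moves=[
    [[60, -152, 0, 0, 0, 0], [60, -152, 0, 0, 0, 0], [60, -152, 0, 0, 0, 0], [60, -152, 0, 0, 0, 0]],
  ],
)

```text
clock: 1.27
position: [0.4208, 0.0899, 0.2435]
eef_rot: [2.225, 2.217, -0.001]
force: [0.7, 0.6, 0.6]
finger_gap: 1.003
```

```bash
python3 - <<'E'
from h import *
i=r.camera_info("wrist");im=r.read_camera("wrist");cv2.imwrite("pics/w1.png",im)
np.savez("w1.npz",**{k:np.array(v) for k,v in i.items() if k in("camera_matrix","R","t")})
s=r.state();print(s["position"],s["eef_rot"],-i["R"].T@i["t"])
E
```

```text
[0.42015221 0.09135406 0.24345889] [-2.22307943e+00 -2.21864461e+00  4.77172639e-04] [0.33708716 0.09025758 0.38613836]
```

View pics/w1.png

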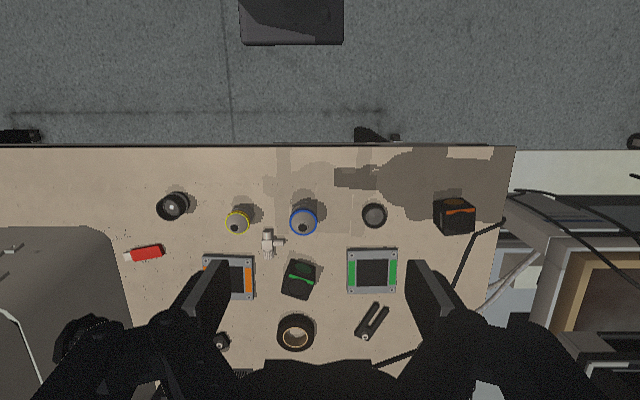

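Everything is in view from the wrist, with +y to the right and +x downward. I'll enlarge the strip for pixel picks.

```bash
python3 - <<'E'
from h import *
a=cv2.imread("pics/w1.png")
for k,(x0,x1,y0,y1) in {"L":(145,345,180,320),"R":(285,485,180,320)}.items():
    c=cv2.resize(a[y0:y1,x0:x1],None,fx=4,fy=4,interpolation=cv2.INTER_CUBIC)
    c=cv2.convertScaleAbs(c,alpha=1.6,beta=25)
    for g in range(0,x1-x0,20): cv2.putText(c,str(x0+g),(g*4,10),0,.4,(0,0,255),1);cv2.line(c,(g*4,0),(g*4,560),(0,0,255),1) if g%20==0 else 0
    for g in range(0,y1-y0,20): cv2.putText(c,str(y0+g),(0,g*4),0,.4,(255,0,0),1);cv2.line(c,(0,g*4),(800,g*4),(255,0,0),1)
    cv2.imwrite(f"pics/w1{k}.png",c)
E
```

```text
(no output)
```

View pics/w1L.png

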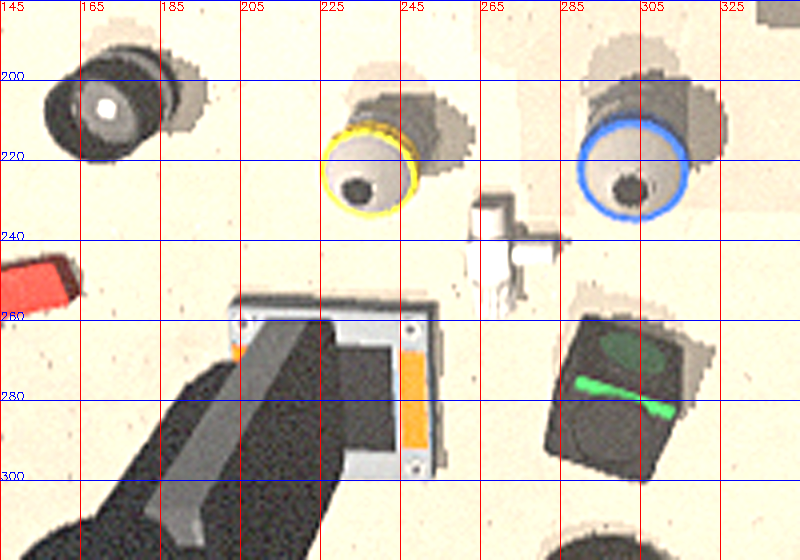

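View pics/w1R.png

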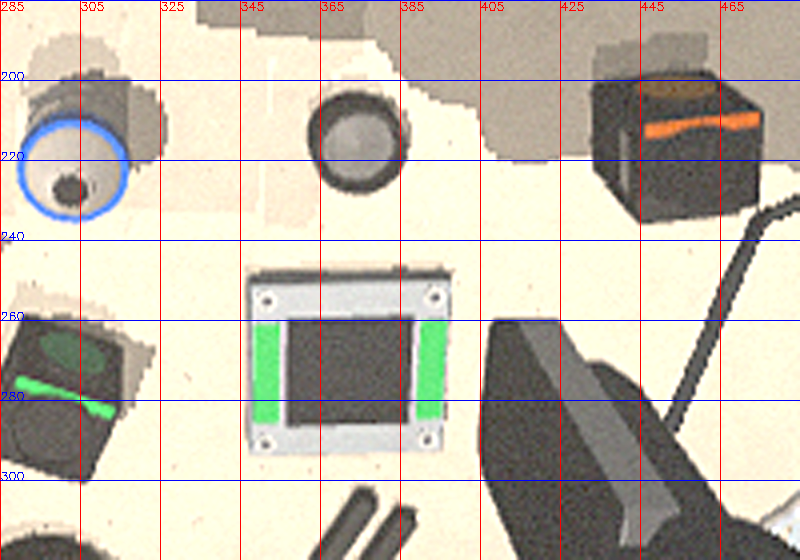

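```bash
cat > est.py <<'E'
from h import *
w=dict(np.load("w1.npz"));s=r.camera_info("side")
def cube(i,fl,fr):
    a=ray(i,fl,.04);b=ray(i,fr,.04);e=(b-a)/np.linalg.norm(b-a)  # +y dir
    n=np.array([e[1],-e[0],0]);return (a+b)/2+n*.0165-[0,0,.02],np.degrees(np.arctan2(-e[0],e[1])),np.linalg.norm(b-a)
if __name__=="__main__":
    print("gc",*cube(w,(287.5,274.5),(313.5,282)));print("oc",*cube(w,(444,213),(475,208.5)))
    for n,uv,uvs,z in [("short",(374,215.5),(265,213),.018),("tall",(170,207.5),(339,318.5),.03),("blue",(303.3,221.7),(288,240.5),.042),("yel",(237.3,222),(316.5,274),.035),("gpl",(372,272.6),(306.7,200),.01),("opl",(227.5,279),(378,270.5),.01)]:
        print(n,np.round(ray(w,uv,z),4),np.round(ray(s,uvs,z),4))
    for n,uv in [("g back L",(280.5,293)),("g back R",(306,300)),("o back L",(445,235)),("o back R",(473,231))]: print(n,ray(w,uv,.04))
    for n,uv,q in [("green",(351.5,255),(351,291)),("g2",(393.5,254),(391.5,290)),("or",(247.5,262),(249,297))]:
        d=ray(w,q,.01)-ray(w,uv,.01);print(n,np.degrees(np.arctan2(d[1],d[0])),np.linalg.norm(d))
E
python3 est.py
```

```text
gc [0.5801136  0.06172042 0.02      ] -18.790744228525202 0.03560427279863705
oc [0.48713711 0.26333285 0.02      ] 8.826736885197846 0.03698595783512445
short [0.4855 0.1624 0.018 ] [0.4881 0.161  0.018 ]
tall [ 0.469 -0.093  0.03 ] [ 0.4716 -0.0972  0.03  ]
blue [0.4836 0.0722 0.042 ] [0.4792 0.0616 0.042 ]
yel [ 0.4867 -0.01    0.035 ] [ 0.4848 -0.0155  0.035 ]
gpl [0.5753 0.1659 0.01  ] [0.5723 0.1603 0.01  ]
opl [ 0.585  -0.0388  0.01  ] [ 0.5827 -0.0421  0.01  ]
g back L [0.58709211 0.03986685 0.04      ]
g back R [0.5982896  0.07359909 0.04      ]
o back L [0.50297547 0.24754071 0.04      ]
o back R [0.49766598 0.28139384 0.04      ]
green 1.1121314806114195 0.0584717398884808
g2 1.516455666834531 0.058337292909939976
or -2.2766763136836747 0.05778330517131528
```

apply_moves(
  moves=[
    [[160, -29, -120, 0, 0, -0.323], [160, -29, -140, 0, 0, -0.323], [160, -29, -140, 0, 0, -0.323], [160, -29, -140, 0, 0, -0.323], [160, -29, -140, 0, 0, -0.323]],
  ],
  jaw=75,
)

```text
clock: 1.95
position: [0.5793, 0.0647, 0.1014]
eef_rot: [-2.545, -1.837, 0.005]
force: [-0.1, -0.5, 0.2]
finger_gap: 0.751
```

```bash
cat > look.py <<'E'
import sys
from h import *
n=sys.argv[1];s=r.state();i=r.camera_info("wrist");im=r.read_camera("wrist")
cv2.imwrite(f"pics/{n}.png",im);np.savez(n+".npz",**{k:np.array(v) for k,v in i.items() if k in("camera_matrix","R","t")})
q=Rot.from_rotvec(s["eef_rot"]).as_matrix()
print(np.round(s["position"],4),"toolx",np.round(np.degrees(np.arctan2(q[1,0],q[0,0])),1),"tilt",np.round(q[:2,2],4),"gap",s["finger_gap"],"F",np.round(s["force"],1),"t",s["clock"])
E
python3 look.py w2
```

```text
[0.5793 0.0647 0.1014] toolx 71.6 tilt [-0.0044  0.0007] gap 0.7514267719808716 F [-0.1 -0.5  0.2] t 1.95
```

View pics/w2.png

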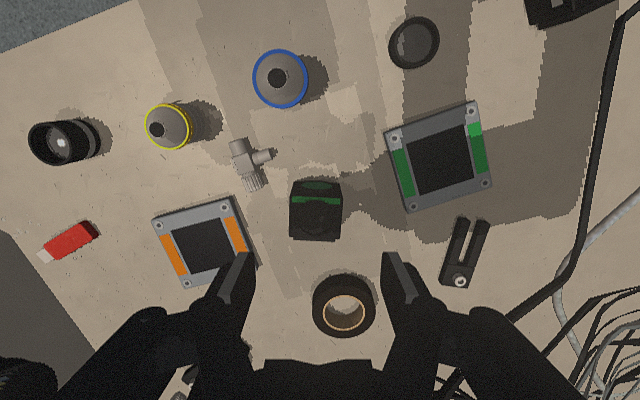

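```bash
python3 - <<'E'
from h import *
from est import cube
a=cv2.imread("pics/w2.png")
c=cv2.convertScaleAbs(cv2.resize(a[90:260,270:500],None,fx=3,fy=3,interpolation=cv2.INTER_CUBIC),alpha=1.7,beta=25);cv2.imwrite("pics/w2c.png",c)
i=dict(np.load("w2.npz"))
print(cube(i,(291.5,196.5),(343,198.5)))
print("gpl",ray(i,(441,159),.01)," bl",ray(i,(281,78.5),.042),"yel",ray(i,(168,127.5),.035),"short",ray(i,(414,42.5),.018),"opl",ray(i,(204,242.5),.01))
print(r.state()["position"],proj(i,r.state()["position"]))
E
```

```text
(array([0.57988874, 0.06329998, 0.02      ]), np.float64(-20.712359015597798), np.float64(0.036135886119563324))
gpl [0.57425918 0.16637715 0.01      ]  bl [0.48372233 0.07251388 0.042     ] yel [ 0.48791385 -0.0104232   0.035     ] short [0.48874037 0.1619604  0.018     ] opl [ 0.58171854 -0.03766011  0.01      ]
[0.5790144  0.06474207 0.10277999] [317.87302265 262.83146024]
```

View pics/w2c.png

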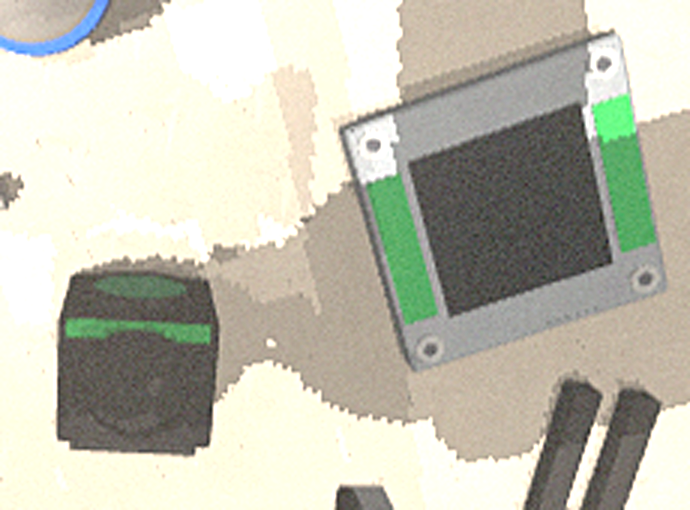

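apply_moves(
  moves=[
    [[1, -1, -60, 0, 0, -0.02], [1, -1, -85, 0, 0, -0.02], [1, -1, -98, 0, 0, -0.02], [1, -1, -98, 0, 0, -0.02]],
  ],
)

```text
clock: 2.5
position: [0.5808, 0.0628, 0.0065]
eef_rot: [2.566, 1.812, 0.0]
force: [-0.5, -0.2, 0.6]
finger_gap: 0.749
```

apply_moves(
  moves=[
    [[0, 0, 0, 0, 0, 0], [0, 0, 0, 0, 0, 0], [0, 0, 0, 0, 0, 0], [0, 0, 0, 0, 0, 0], [0, 0, 0, 0, 0, 0]],
  ],
  jaw=20,
)

```text
clock: 3.12
position: [0.5826, 0.0622, 0.0077]
eef_rot: [2.565, 1.81, 0.005]
force: [-0.6, 1.2, 6.4]
finger_gap: 0.434
```

apply_moves(
  moves=[
    [[0, 0, 55, 0, 0, 0], [-3, 30, 70, 0, 0, 0.18], [-6, 80, 70, 0, 0, 0.34], [-6, 103, 70, 0, 0, 0.34], [-6, 103, 70, 0, 0, 0.34]],
  ],
)

```text
clock: 3.75
position: [0.5749, 0.1669, 0.0763]
eef_rot: [2.22, 2.222, 0.001]
force: [0.3, 0.4, -2.2]
finger_gap: 0.434
```

```bash
python3 look.py w3; python3 - <<'E'
from h import *
a=r.read_camera("side");cv2.imwrite("pics/side3c.png",cv2.resize(a[120:280,220:420],None,fx=3,fy=3,interpolation=cv2.INTER_CUBIC))
E
```

```text
[0.5749 0.1669 0.0763] toolx 90.0 tilt [0.0008 0.0003] gap 0.43419428594615134 F [ 0.3  0.4 -2.2] t 3.75
```

View pics/w3.png

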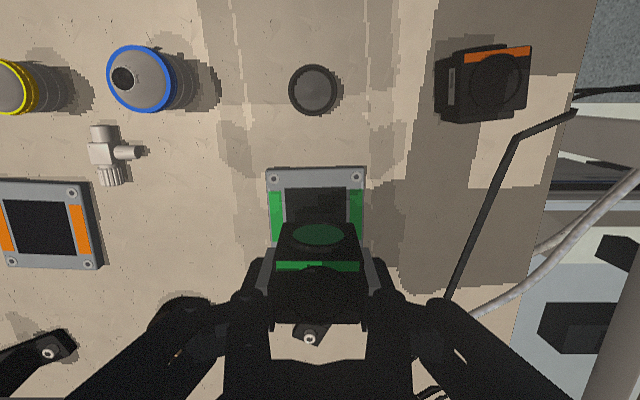

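View pics/side3c.png

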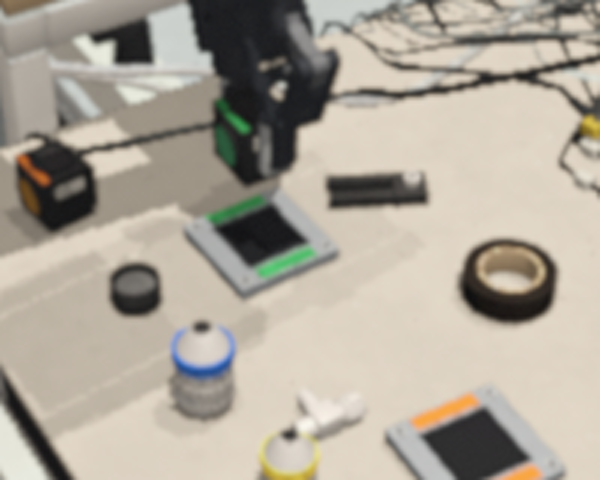

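```bash
python3 - <<'E'
from h import *
a=cv2.imread("pics/w3.png")
c=cv2.convertScaleAbs(cv2.resize(a[150:350,230:410],None,fx=3,fy=3,interpolation=cv2.INTER_CUBIC),alpha=1.7,beta=25);cv2.imwrite("pics/w3c.png",c)
i=dict(np.load("w3.npz"))
f=(ray(i,(276,262),.1086)+ray(i,(361,262),.1086))/2;print(f,f+[.0165,0,0],np.linalg.norm(ray(i,(276,262),.1086)-ray(i,(361,262),.1086)))
print("plate holes",ray(i,(273,178),.01),ray(i,(358,178),.01))
E
```

```text
[0.55591456 0.16725293 0.1086    ] [0.57241456 0.16725293 0.1086    ] 0.03469256182548875
plate holes [0.54692239 0.13559795 0.01      ] [0.54690317 0.19530821 0.01      ]
```

View pics/w3c.png

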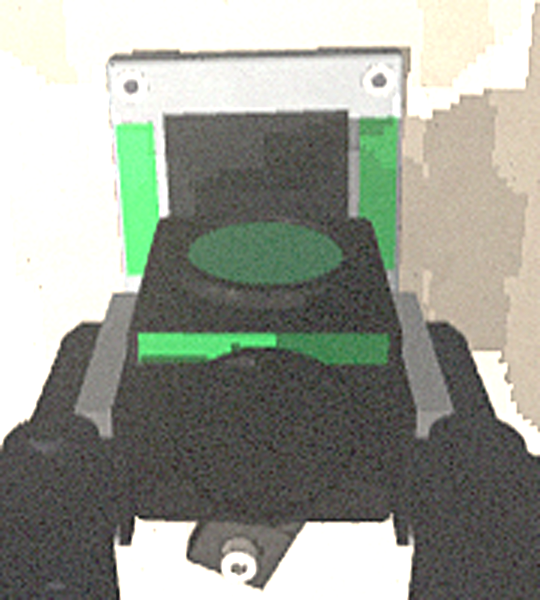

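apply_moves(
  moves=[
    [[3, -2, -45, 0, 0, 0], [3, -2, -54, 0, 0, 0], [3, -2, -58, 0, 0, 0], [3, -2, -58, 0, 0, 0]],
  ],
)

```text
clock: 4.35
position: [0.5787, 0.1628, 0.0187]
eef_rot: [2.224, 2.218, 0.001]
force: [0.7, -0.3, -1.2]
finger_gap: 0.438
```

apply_moves(
  moves=[
    [[-1, 1, -1.5, 0, 0, 0], [-1, 1, -1.5, 0, 0, 0]],
  ],
)

```text
clock: 4.6
position: [0.5785, 0.164, 0.0177]
eef_rot: [2.222, 2.218, 0.003]
force: [-0.1, -2.8, 4.8]
finger_gap: 0.44
```

apply_moves(
  moves=[
    [[0, 0, 0, 0, 0, 0], [0, 0, 0, 0, 0, 0], [0, 0, 0, 0, 0, 0]],
  ],
  jaw=75,
)

```text
clock: 4.97
position: [0.5768, 0.1644, 0.016]
eef_rot: [-2.223, -2.219, 0.001]
force: [-0.5, 0.3, -0.1]
finger_gap: 0.747
```

apply_moves(
  moves=[
    [[0, 0, 50, 0, 0, 0], [-30, -50, 90, 0, 0, 0], [-70, -90, 100, 0, 0, 0], [-70, -90, 100, 0, 0, 0], [-70, -90, 100, 0, 0, 0]],
  ],
)

```text
clock: 5.6
position: [0.5075, 0.0742, 0.1165]
eef_rot: [2.224, 2.218, 0.002]
force: [0.7, 0.6, -0.5]
finger_gap: 0.752
```

```bash
python3 look.py w4
```

```text
[0.5075 0.0742 0.1165] toolx 89.8 tilt [0.0012 0.0003] gap 0.7521218954898665 F [ 0.7  0.6 -0.5] t 5.6
```

View pics/w4.png

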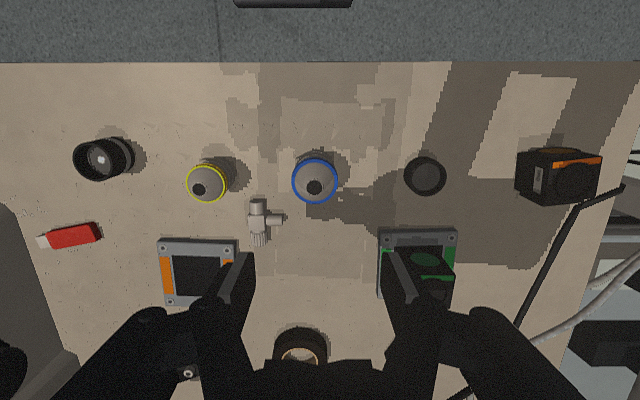

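```bash
python3 - <<'E'
from h import *
from est import cube
i=dict(np.load("w4.npz"))
for uv in [(622,187),(578,207),(515,320)]: print(ray(i,uv,.004))
a=cv2.imread("pics/w4.png")
c=cv2.convertScaleAbs(cv2.resize(a[130:330,360:640],None,fx=2.8,fy=2.8,interpolation=cv2.INTER_CUBIC),alpha=1.7,beta=25);cv2.imwrite("pics/w4c.png",c)
E
```

```text
[0.50085579 0.33802807 0.004     ]
[0.51923262 0.30490613 0.004     ]
[0.64148133 0.27415811 0.004     ]
```

View pics/w4c.png

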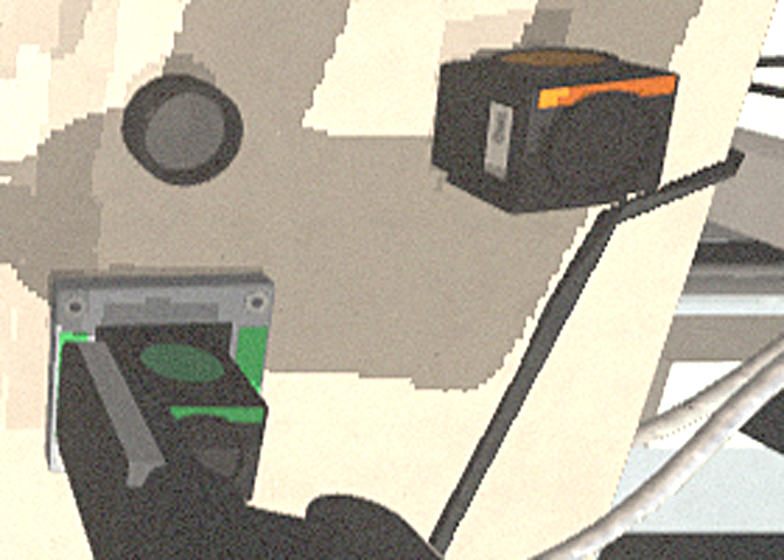

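apply_moves(
  moves=[
    [[-20, 189, 0, 0, 0, 0.155], [-20, 189, 0, 0, 0, 0.155], [-20, 189, 0, 0, 0, 0.155], [-20, 189, 0, 0, 0, 0.155], [-20, 189, 0, 0, 0, 0.155]],
  ],
)

```text
clock: 6.28
position: [0.4869, 0.2641, 0.1154]
eef_rot: [-2.042, -2.387, 0.002]
force: [-0.7, -0.6, 0.2]
finger_gap: 0.753
```

```bash
python3 look.py w5; python3 - <<'E'
from h import *
a=cv2.imread("pics/w5.png")
c=cv2.convertScaleAbs(cv2.resize(a[100:300,220:420],None,fx=3,fy=3,interpolation=cv2.INTER_CUBIC),alpha=1.7,beta=25);cv2.imwrite("pics/w5c.png",c)
E
```

```text
[0.4869 0.2641 0.1154] toolx 98.9 tilt [-0.001  -0.0007] gap 0.752518021151015 F [-0.7 -0.6  0.2] t 6.275
```

View pics/w5.png

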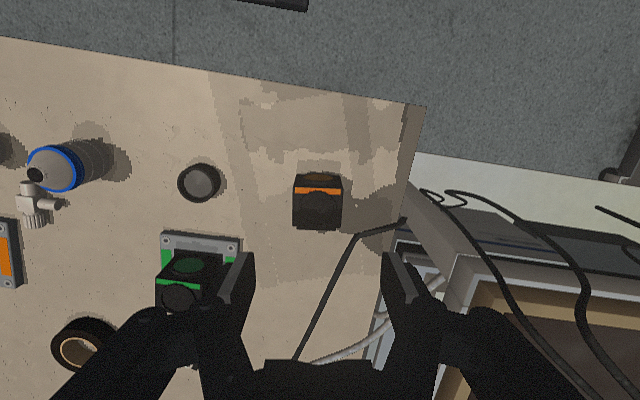

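View pics/w5c.png

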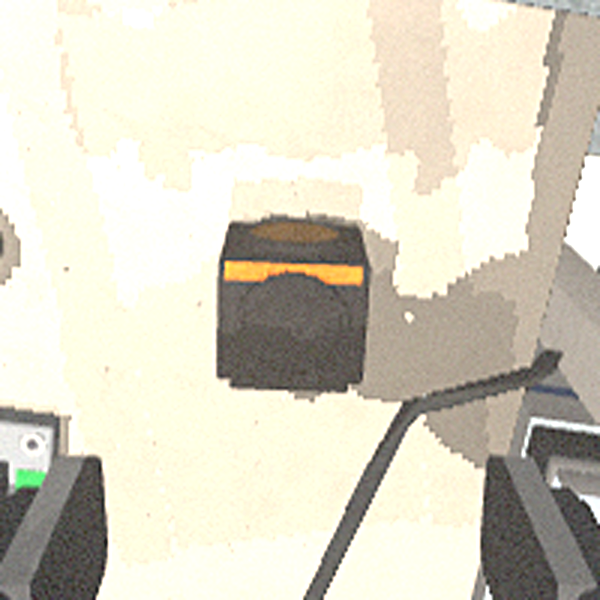

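```bash
python3 - <<'E'
from h import *
from est import cube
print(cube(dict(np.load("w5.npz")),(293.7,186.7),(343.3,187.7)),r.state()["position"])
E
```

```text
(array([0.48470382, 0.26410486, 0.02      ]), np.float64(7.711336076960468), np.float64(0.03673729118913713)) [0.48711742 0.26308677 0.11549082]
```

apply_moves(
  moves=[
    [[-2, 1, -60, 0, 0, 0], [-2, 1, -95, 0, 0, 0], [-2, 1, -109, 0, 0, 0], [-2, 1, -109, 0, 0, 0], [-2, 1, -109, 0, 0, 0]],
  ],
  jaw=66,
)

```text
clock: 6.95
position: [0.4866, 0.2642, 0.0087]
eef_rot: [2.045, 2.383, 0.003]
force: [-0.2, -1.1, 0.5]
finger_gap: 0.657
```

apply_moves(
  moves=[
    [[0, 0, 0, 0, 0, 0], [0, 0, 0, 0, 0, 0], [0, 0, 0, 0, 0, 0], [0, 0, 0, 0, 0, 0], [0, 0, 0, 0, 0, 0]],
  ],
  jaw=20,
)

```text
clock: 7.58
position: [0.4865, 0.2647, 0.009]
eef_rot: [2.043, 2.384, 0.005]
force: [0.3, -0.2, 6.1]
finger_gap: 0.434
```

apply_moves(
  moves=[
    [[0, 0, 60, 0, 0, 0], [0, 0, 100, 0, 0, 0], [19, -60, 100, 0, 0, -0.18], [38, -120, 100, 0, 0, -0.18], [57, -180, 100, 0, 0, -0.18]],
  ],
)

```text
clock: 8.2
position: [0.5421, 0.0841, 0.1081]
eef_rot: [2.249, 2.192, 0.002]
force: [1.0, 0.2, 0.2]
finger_gap: 0.438
```

apply_moves(
  moves=[
    [[40, -122, -20, 0, 0, 0], [40, -122, -30, 0, 0, 0], [40, -122, -30, 0, 0, 0], [40, -122, -30, 0, 0, 0]],
  ],
)

```text
clock: 8.7
position: [0.5813, -0.0366, 0.0771]
eef_rot: [-2.252, -2.189, 0.0]
force: [0.4, 0.7, -1.0]
finger_gap: 0.436
```

```bash
python3 look.py w6; python3 - <<'E'
from h import *
a=cv2.imread("pics/w6.png")
c=cv2.convertScaleAbs(cv2.resize(a[150:350,220:420],None,fx=3,fy=3,interpolation=cv2.INTER_CUBIC),alpha=1.7,beta=25);cv2.imwrite("pics/w6c.png",c)
E
```

```text
[ 0.5813 -0.0366  0.0771] toolx 88.4 tilt [-0.0008  0.0006] gap 0.4361319348349635 F [ 0.4  0.7 -1. ] t 8.7
```

View pics/w6.png

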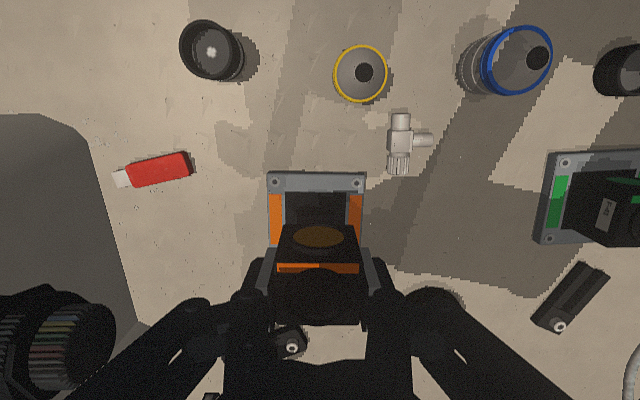

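View pics/w6c.png

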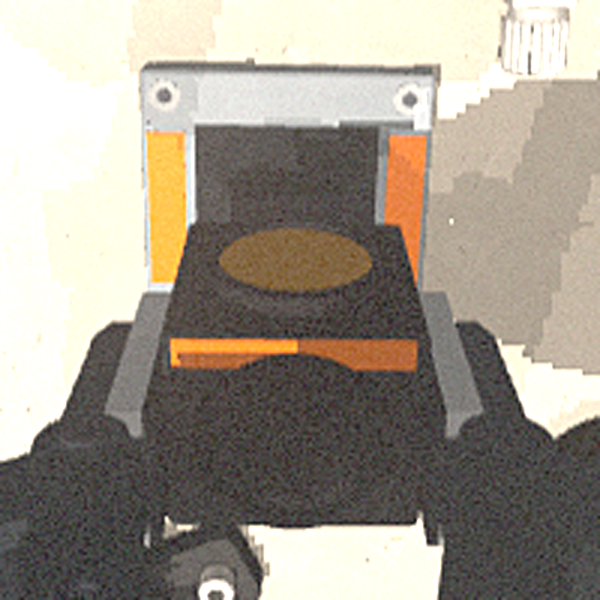

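```bash
python3 - <<'E'
from h import *
from est import cube
i=dict(np.load("w6.npz"))
a=ray(i,(276,262.7),.1081);b=ray(i,(360.5,262.7),.1081);print((a+b)/2+[.0165,0,0],a,b)
h1=ray(i,(275,182),.01);h2=ray(i,(356.3,183),.01);e=(h2-h1)/np.linalg.norm(h2-h1);print("plate",(h1+h2)/2+.0292*np.array([e[1],-e[0],0]),np.linalg.norm(h2-h1),e)
E
```

```text
[ 0.58001654 -0.03587161  0.1081    ] [ 0.56301065 -0.05333525  0.1081    ] [ 0.56402243 -0.01840797  0.1081    ]
plate [ 0.58588357 -0.03844902  0.01      ] 0.057633566246515895 [4.15322887e-02 9.99137162e-01 4.81586989e-16]
```

apply_moves(
  moves=[
    [[5, -2.5, -45, 0, 0, 0], [5, -2.5, -54, 0, 0, 0], [5, -2.5, -58, 0, 0, 0], [5, -2.5, -58.5, 0, 0, 0], [5, -2.5, -58.5, 0, 0, 0]],
  ],
)

```text
clock: 9.38
position: [0.5874, -0.0389, 0.0199]
eef_rot: [2.249, 2.191, 0.002]
force: [-0.2, -0.1, -2.0]
finger_gap: 0.436
```

apply_moves(
  moves=[
    [[-1, 0, -1, 0, 0, 0], [-1, 0, -1.5, 0, 0, 0], [-1, 0, -1.5, 0, 0, 0]],
  ],
)

```text
clock: 9.75
position: [0.5867, -0.0392, 0.019]
eef_rot: [2.25, 2.19, 0.003]
force: [-1.6, 1.0, 7.4]
finger_gap: 0.437
```

apply_moves(
  moves=[
    [[0, 0, 0, 0, 0, 0], [0, 0, 0, 0, 0, 0], [0, 0, 0, 0, 0, 0]],
  ],
  jaw=72,
)

```text
clock: 10.12
position: [0.5855, -0.0391, 0.017]
eef_rot: [-2.251, -2.191, 0.0]
force: [0.4, -0.6, -1.4]
finger_gap: 0.72
```

apply_moves(
  moves=[
    [[0, 0, 55, 0, 0, 0], [-30, -15, 90, 0, 0, 0.02], [-80, -35, 95, 0, 0, 0.02], [-115, -55, 95, 0, 0, 0.02], [-115, -55, 95, 0, 0, 0.02]],
  ],
  jaw=60,
)

```text
clock: 10.75
position: [0.4685, -0.0946, 0.1123]
eef_rot: [-2.231, -2.21, 0.001]
force: [0.7, -0.5, 0.4]
finger_gap: 0.598
```

apply_moves(
  moves=[
    [[0, 0, 0, 0, 0, 0], [0, 0, 0, 0, 0, 0]],
  ],
)

```text
clock: 11.0
position: [0.4717, -0.0938, 0.1122]
eef_rot: [2.228, 2.214, 0.001]
force: [-0.4, 0.4, -0.4]
finger_gap: 0.6
```

```bash
python3 look.py w7; python3 - <<'E'
from h import *
a=cv2.imread("pics/w7.png")
c=cv2.convertScaleAbs(cv2.resize(a[120:320,220:420],None,fx=3,fy=3,interpolation=cv2.INTER_CUBIC),alpha=1.7,beta=25);cv2.imwrite("pics/w7c.png",c)
E
```

```text
[ 0.4717 -0.0938  0.1122] toolx 89.7 tilt [ 0.0005 -0.    ] gap 0.6003804876862983 F [-0.4  0.4 -0.4] t 11.0
```

View pics/w7.png

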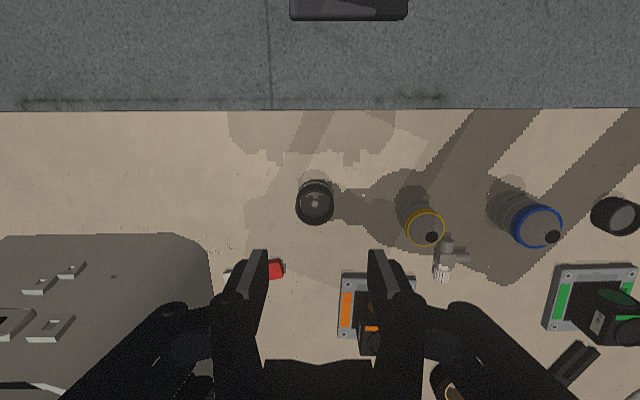

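View pics/w7c.png

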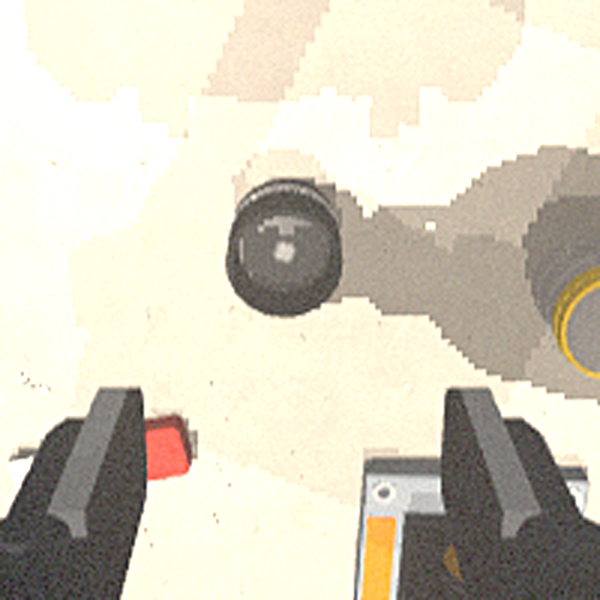

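```bash
python3 - <<'E'
from h import *
i=dict(np.load("w7.npz"))
print(ray(i,(314.7,206.5),.03), r.state()["position"])
c=ray(i,(314.7,206.5),.03);t=np.linspace(0,6.28,9)
print([np.round(proj(i,c+.015*np.array([np.cos(x),np.sin(x),0])),1).tolist() for x in t[::2]])
E
```

```text
[ 0.47090725 -0.09606855  0.03      ] [ 0.47156384 -0.09371894  0.11207434]
[[314.9, 224.2], [333.9, 206.4], [314.5, 188.1], [295.5, 206.6], [314.8, 224.2]]
```

apply_moves(
  moves=[
    [[0, -2.3, -60, 0, 0, 0], [0, -2.3, -95, 0, 0, 0], [0, -2.3, -108, 0, 0, 0], [0, -2.3, -108, 0, 0, 0], [0, -2.3, -108, 0, 0, 0]],
  ],
)

```text
clock: 11.68
position: [0.472, -0.0967, 0.0054]
eef_rot: [2.227, 2.213, 0.001]
force: [-0.1, 0.4, 0.8]
finger_gap: 0.599
```

apply_moves(
  moves=[
    [[0, 0, 0, 0, 0, 0], [0, 0, 0, 0, 0, 0], [0, 0, 0, 0, 0, 0], [0, 0, 0, 0, 0, 0], [0, 0, 0, 0, 0, 0]],
  ],
  jaw=15,
)

```text
clock: 12.3
position: [0.4717, -0.0968, 0.0057]
eef_rot: [2.227, 2.212, 0.002]
force: [-0.3, 1.0, 4.7]
finger_gap: 0.341
```

apply_moves(
  moves=[
    [[0, 0, 60, 0, 0, 0], [0, 0, 115, 0, 0, 0], [22, 56, 115, 0, 0, 0], [45, 112, 115, 0, 0, 0], [67, 168, 115, 0, 0, 0]],
  ],
)

```text
clock: 12.92
position: [0.5387, 0.0731, 0.1205]
eef_rot: [2.229, 2.211, 0.002]
force: [0.7, -0.9, 0.2]
finger_gap: 0.334
```

apply_moves(
  moves=[
    [[22, 56, 0, 0, 0, 0], [36, 93, 0, 0, 0, 0], [36, 93, 0, 0, 0, 0], [36, 93, 0, 0, 0, 0]],
  ],
)

```text
clock: 13.42
position: [0.5733, 0.1644, 0.1194]
eef_rot: [2.228, 2.214, -0.001]
force: [0.5, 0.0, -0.5]
finger_gap: 0.335
```

```bash
python3 look.py w8; python3 - <<'E'
from h import *
a=cv2.imread("pics/w8.png")
c=cv2.convertScaleAbs(cv2.resize(a[150:350,220:420],None,fx=3,fy=3,interpolation=cv2.INTER_CUBIC),alpha=1.7,beta=25);cv2.imwrite("pics/w8c.png",c)
a=r.read_camera("side");cv2.imwrite("pics/side8c.png",cv2.resize(a[90:290,200:420],None,fx=3,fy=3,interpolation=cv2.INTER_CUBIC))
E
```

```text
[0.5733 0.1644 0.1194] toolx 89.6 tilt [-0.0001 -0.0005] gap 0.3349192860765918 F [ 0.5  0.  -0.5] t 13.425
```

View pics/w8.png

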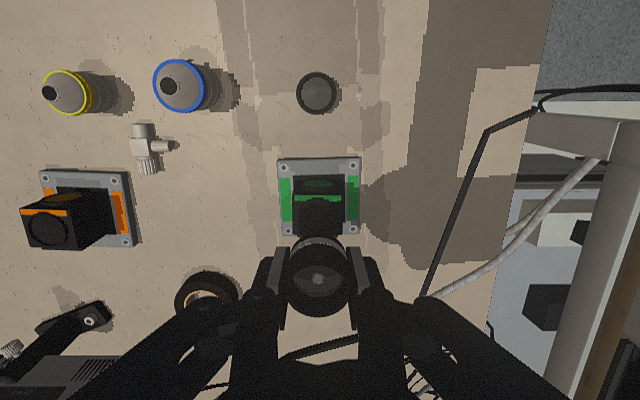

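View pics/w8c.png

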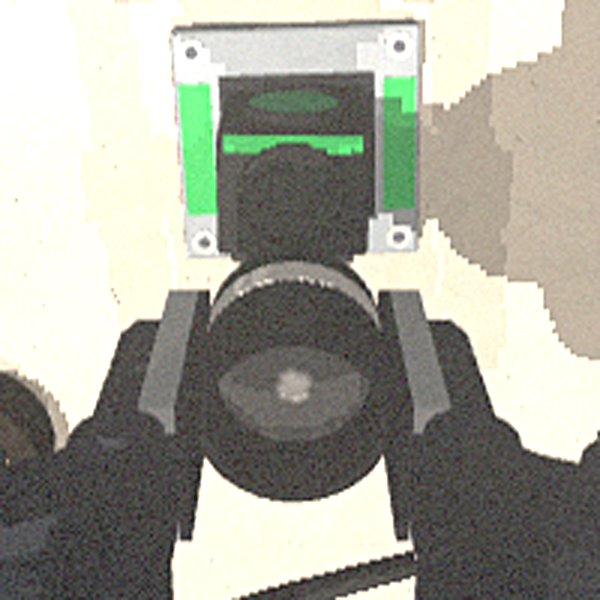

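View pics/side8c.png

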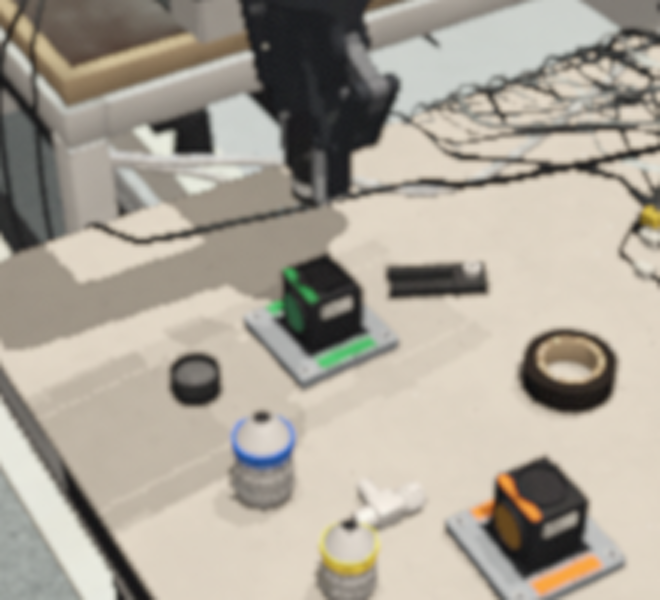

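```bash
python3 - <<'E'
from h import *
i=dict(np.load("w8.npz"))
a=ray(i,(293,194.8),.05);b=ray(i,(344,194.8),.05);e=(b-a)/np.linalg.norm(b-a);print("cube",(a+b)/2+.0165*np.array([e[1],-e[0],0]),np.linalg.norm(b-a))
print("plate",ray(i,(319.3,197.9),.01))
f=ray(i,(318,316.7),.1437);print("tube", f-[.015,0,0], "from band?", ray(i,(220+200/3,280),.1437),ray(i,(220+388/3,280),.1437), "tcp",r.state()["position"])
E
```

```text
cube [0.57518437 0.16498059 0.05      ] 0.03704370202381562
plate [0.57456233 0.16579133 0.01      ]
tube [0.57318713 0.16445568 0.1437    ] from band? [0.56813425 0.15055402 0.1437    ] [0.56831072 0.17860053 0.1437    ] tcp [0.57332529 0.16355626 0.1194519 ]
```

apply_moves(
  moves=[
    [[2, 1, -45, 0, 0, 0], [2, 1, -57, 0, 0, 0], [2, 1, -62.5, 0, 0, 0], [2, 1, -63, 0, 0, 0], [2, 1, -63, 0, 0, 0]],
  ],
)

```text
clock: 14.15
position: [0.5765, 0.1656, 0.0574]
eef_rot: [2.228, 2.213, 0.002]
force: [-0.1, -0.3, -0.2]
finger_gap: 0.337
```

apply_moves(
  moves=[
    [[-1, -0.5, -1, 0, 0, 0], [-1, -0.5, -2, 0, 0, 0], [-1, -0.5, -2, 0, 0, 0]],
  ],
)

```text
clock: 14.52
position: [0.5752, 0.1652, 0.0557]
eef_rot: [2.228, 2.213, 0.002]
force: [-1.3, -1.1, 6.4]
finger_gap: 0.336
```

apply_moves(
  moves=[
    [[0, 0, 0, 0, 0, 0], [0, 0, 0, 0, 0, 0], [0, 0, 0, 0, 0, 0]],
  ],
  jaw=60,
)

```text
clock: 14.9
position: [0.5746, 0.1652, 0.054]
eef_rot: [-2.229, -2.214, 0.0]
force: [1.2, -0.6, -0.5]
finger_gap: 0.602
```

apply_moves(
  moves=[
    [[0, 0, 30, 0, 0, 0], [0, 0, 70, 0, 0, 0], [-45, -40, 80, 0, 0, 0], [-90, -90, 80, 0, 0, 0], [-90, -90, 80, 0, 0, 0]],
  ],
)

```text
clock: 15.52
position: [0.4814, 0.0734, 0.1339]
eef_rot: [-2.23, -2.21, 0.004]
force: [0.5, 0.2, -0.1]
finger_gap: 0.598
```

apply_moves(
  moves=[
    [[0, -2, 0, 0, 0, 0], [0, -2, 0, 0, 0, 0]],
  ],
)

```text
clock: 15.78
position: [0.486, 0.0736, 0.1344]
eef_rot: [2.228, 2.214, 0.002]
force: [0.3, 0.1, 0.2]
finger_gap: 0.602
```

```bash
python3 look.py w9; python3 - <<'E'
from h import *
a=cv2.imread("pics/w9.png")
c=cv2.convertScaleAbs(cv2.resize(a[120:320,220:420],None,fx=3,fy=3,interpolation=cv2.INTER_CUBIC),alpha=1.7,beta=25);cv2.imwrite("pics/w9c.png",c)
E
```

```text
[0.486  0.0736 0.1344] toolx 89.6 tilt [0.0012 0.0002] gap 0.6020770661012298 F [0.3 0.1 0.2] t 15.775
```

View pics/w9.png

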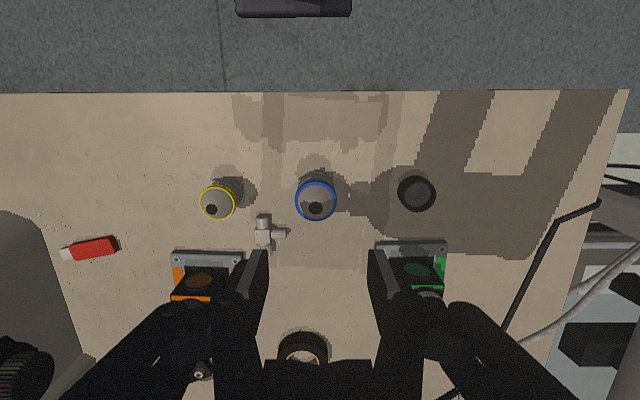

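View pics/w9c.png

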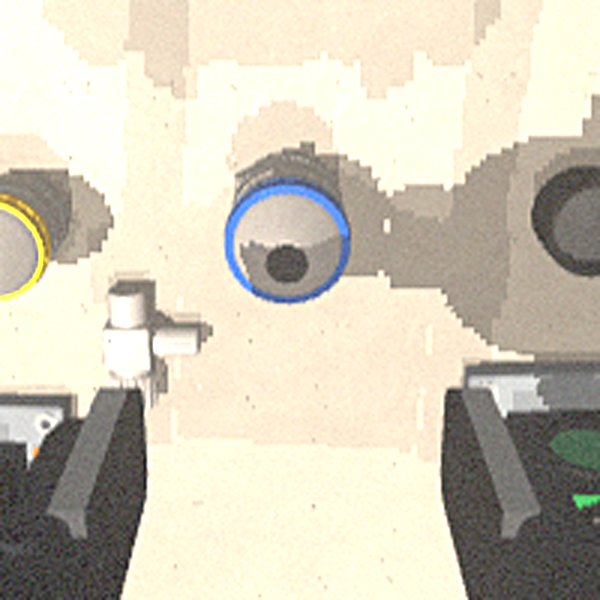

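```bash
python3 - <<'E'
from h import *
i=dict(np.load("w9.npz"))
print(ray(i,(315.8,200.7),.040),ray(i,(315.7,207.5),.058),r.state()["position"])
c=ray(i,(315.8,200.7),.04);print([np.round(proj(i,c+.0165*np.array([np.cos(x),np.sin(x),0])),1).tolist() for x in (0,1.57,3.14,4.71)])
E
```

```text
[0.4846905  0.07210611 0.04      ] [0.48388627 0.07213049 0.058     ] [0.48581333 0.07371411 0.13423865]
[[316.0, 219.4], [336.0, 200.6], [315.7, 181.2], [295.6, 200.8]]
```

apply_moves(
  moves=[
    [[-1.3, -1.6, -60, 0, 0, 0], [-1.3, -1.6, -105, 0, 0, 0], [-1.3, -1.6, -125, 0, 0, 0], [-1.3, -1.6, -126, 0, 0, 0], [-1.3, -1.6, -126, 0, 0, 0]],
  ],
)

```text
clock: 16.45
position: [0.4844, 0.0719, 0.0087]
eef_rot: [2.228, 2.214, 0.001]
force: [-0.9, 0.3, 0.4]
finger_gap: 0.605
```

apply_moves(
  moves=[
    [[0, 0, 0, 0, 0, 0], [0, 0, 0, 0, 0, 0], [0, 0, 0, 0, 0, 0], [0, 0, 0, 0, 0, 0], [0, 0, 0, 0, 0, 0]],
  ],
  jaw=20,
)

```text
clock: 17.08
position: [0.4846, 0.0717, 0.0096]
eef_rot: [2.228, 2.212, 0.004]
force: [-1.1, 1.4, 6.0]
finger_gap: 0.368
```

apply_moves(
  moves=[
    [[0, 0, 60, 0, 0, 0], [0, 0, 120, 0, 0, 0], [20, 20, 125, 0, 0, 0], [60, 60, 125, 0, 0, 0], [89, 92, 125, 0, 0, 0]],
  ],
)

```text
clock: 17.7
position: [0.5737, 0.1646, 0.134]
eef_rot: [2.229, 2.213, 0.002]
force: [0.9, -0.2, -1.4]
finger_gap: 0.367
```

apply_moves(
  moves=[
    [[0, 0, 0, 0, 0, 0], [0, 0, 0, 0, 0, 0], [0, 0, 0, 0, 0, 0]],
  ],
)

```text
clock: 18.08
position: [0.5714, 0.1627, 0.1331]
eef_rot: [-2.23, -2.213, 0.002]
force: [0.4, -0.5, -0.9]
finger_gap: 0.364
```

```bash
python3 look.py w10; python3 - <<'E'
from h import *
a=cv2.imread("pics/w10.png")
c=cv2.convertScaleAbs(cv2.resize(a[150:350,220:420],None,fx=3,fy=3,interpolation=cv2.INTER_CUBIC),alpha=1.7,beta=25);cv2.imwrite("pics/w10c.png",c)
a=r.read_camera("side");cv2.imwrite("pics/side10c.png",cv2.resize(a[90:290,200:420],None,fx=3,fy=3,interpolation=cv2.INTER_CUBIC))
E
```

```text
[0.5714 0.1627 0.1331] toolx 89.6 tilt [-0.0011 -0.0004] gap 0.3640895967483202 F [ 0.4 -0.5 -0.9] t 18.075
```

View pics/w10c.png

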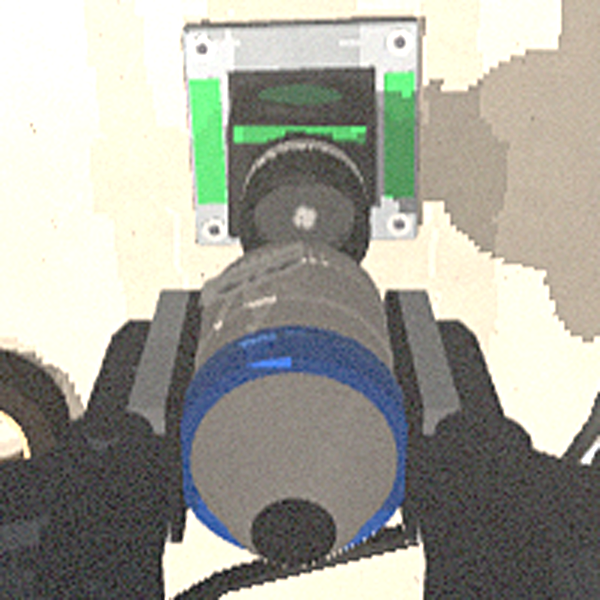

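View pics/side10c.png

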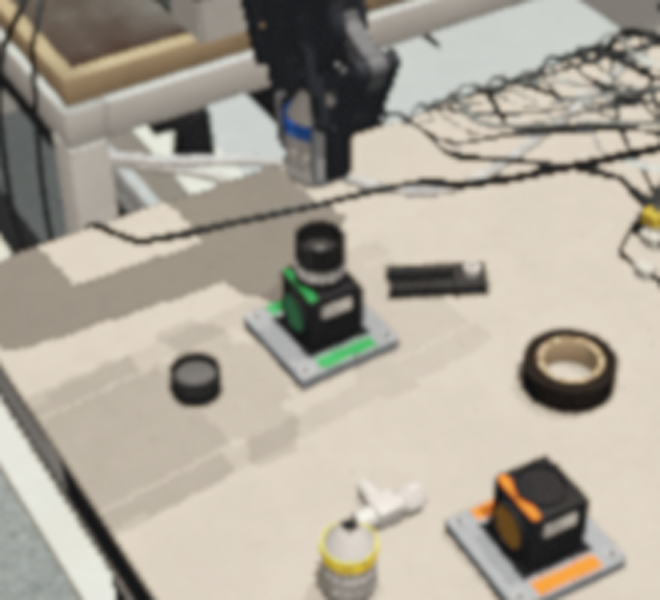

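```bash
python3 - <<'E'
from h import *
i=dict(np.load("w10.npz"))
def circ(c,R):
    P=np.array([proj(i,np.array(c)+R*np.array([np.cos(x),np.sin(x),0])) for x in np.linspace(0,6.28,60)]);P=(P-[220,150])*3
    return np.round([P[:,0].min(),P[:,0].max(),P[:,1].min(),P[:,1].max()])
print("rim model",circ([.575,.165,.08],.015),"obs x 237-370")
print("bore/lens",circ([.575,.165,.08],.013))
print("nose",ray(i,(318,326.5),.1815),"ring ctr",circ([.5714,.1627,.1635],.0165),"obs 182-405",r.state()["position"])
print(circ([.575,.165,.05],.001), "cube edge y obs ~126", circ([.5585,.165,.05],.0001))
E
```

```text
rim model [238. 368. 170. 289.] obs x 237-370
bore/lens [247. 359. 179. 281.]
nose [0.57076035 0.16285296 0.1815    ] ring ctr [179. 407. 344. 537.] obs 182-405 [0.57179145 0.16276046 0.13335038]
[298. 306. 181. 188.] cube edge y obs ~126 [301. 302. 124. 125.]
```

```bash
python3 - <<'E'
from h import *
i=dict(np.load("w10.npz"));a=cv2.imread("pics/w10.png")
x0,y0,f=280,180,8
c=cv2.convertScaleAbs(cv2.resize(a[y0:y0+65,x0:x0+85],None,fx=f,fy=f,interpolation=cv2.INTER_CUBIC),alpha=2.2,beta=25)
for z,R,col in((.08,.015,(0,0,255)),(.08,.013,(0,255,255)),(.05,.015,(255,0,0))):
    P=np.array([proj(i,np.array([.575,.165,z])+R*np.array([np.cos(x),np.sin(x),0])) for x in np.linspace(0,6.28,80)])
    cv2.polylines(c,[np.int32((P-[x0,y0]+.5)*f)],True,col,1)
cv2.imwrite("pics/w10d.png",c)
E
```

```text
(no output)
```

View pics/w10d.png

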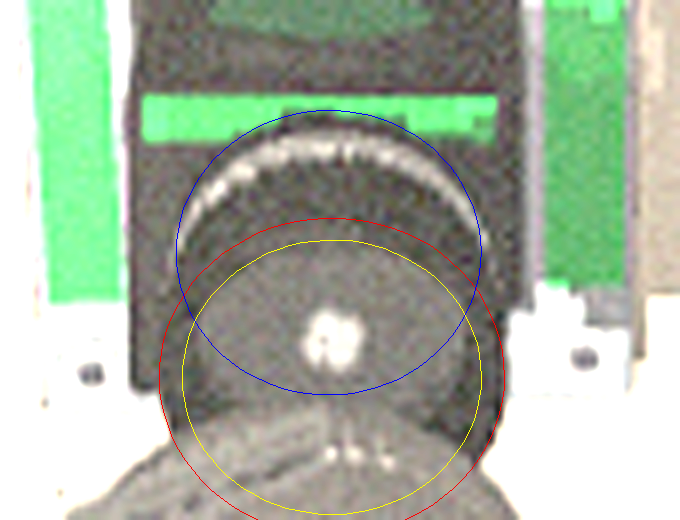

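apply_moves(
  moves=[
    [[4, 2.4, -15, 0, 0, 0], [4, 2.4, -32, 0, 0, 0], [4, 2.4, -40, 0, 0, 0], [4, 2.4, -40, 0, 0, 0], [4, 2.4, -40, 0, 0, 0]],
  ],
)

```text
clock: 18.8
position: [0.5766, 0.166, 0.0934]
eef_rot: [2.229, 2.214, 0.0]
force: [0.2, -0.4, -1.1]
finger_gap: 0.37
```

```bash
python3 look.py w11; python3 - <<'E'
from h import *
a=cv2.imread("pics/w11.png")
c=cv2.convertScaleAbs(cv2.resize(a[150:350,220:420],None,fx=3,fy=3,interpolation=cv2.INTER_CUBIC),alpha=1.7,beta=25)
a=r.read_camera("side");d=cv2.resize(a[110:220,260:350],None,fx=5,fy=5,interpolation=cv2.INTER_CUBIC)
cv2.imwrite("pics/s11.png",d);cv2.imwrite("pics/w11c.png",c)
E
```

```text
[0.5766 0.166  0.0934] toolx 89.6 tilt [0.0003 0.    ] gap 0.37030079687948564 F [ 0.2 -0.4 -1.1] t 18.8
```

View pics/s11.png

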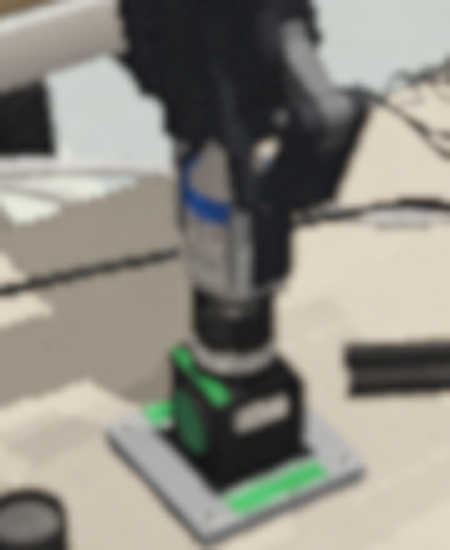

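View pics/w11c.png

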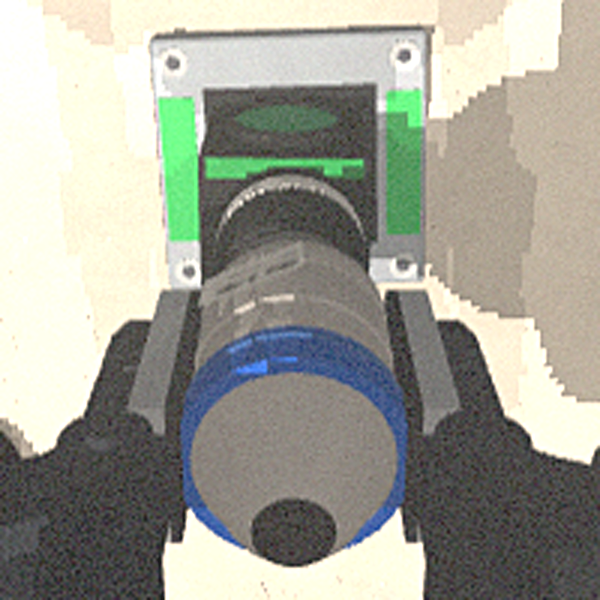

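apply_moves(
  moves=[
    [[-0.5, 0, -3, 0, 0, 0], [-0.5, 0, -5, 0, 0, 0], [-0.5, 0, -5, 0, 0, 0]],
  ],
)

```text
clock: 19.27
position: [0.5758, 0.1659, 0.0881]
eef_rot: [-2.229, -2.214, 0.0]
force: [0.5, 0.4, -2.1]
finger_gap: 0.37
```

apply_moves(
  moves=[
    [[0, 0, -1, 0, 0, 0], [0, 0, -2, 0, 0, 0], [0, 0, -2, 0, 0, 0]],
  ],
)

```text
clock: 19.65
position: [0.5763, 0.166, 0.0869]
eef_rot: [2.228, 2.213, 0.001]
force: [-0.1, -0.5, 3.3]
finger_gap: 0.372
```

apply_moves(
  moves=[
    [[0, 0, -0.5, 0, 0, 0], [0, 0, -0.5, 0, 0, 0]],
  ],
)

```text
clock: 19.9
position: [0.5765, 0.166, 0.0867]
eef_rot: [2.228, 2.213, 0.002]
force: [-1.6, -0.7, 6.0]
finger_gap: 0.369
```

apply_moves(
  moves=[
    [[0, 0, 0, 0, 0, 0], [0, 0, 0, 0, 0, 0], [0, 0, 0, 0, 0, 0]],
  ],
  jaw=62,
)

```text
clock: 20.27
position: [0.5757, 0.166, 0.0854]
eef_rot: [-2.229, -2.214, 0.001]
force: [0.1, -0.5, -0.2]
finger_gap: 0.622
```

```bash
python3 look.py w12; python3 - <<'E'
from h import *
a=cv2.imread("pics/w12.png")
c=cv2.convertScaleAbs(cv2.resize(a[150:350,220:420],None,fx=3,fy=3,interpolation=cv2.INTER_CUBIC),alpha=1.7,beta=25);cv2.imwrite("pics/w12c.png",c)
E
```

```text
[0.5757 0.166  0.0854] toolx 89.6 tilt [-0.0006 -0.    ] gap 0.6216796873829924 F [ 0.1 -0.5 -0.2] t 20.275
```

View pics/w12c.png

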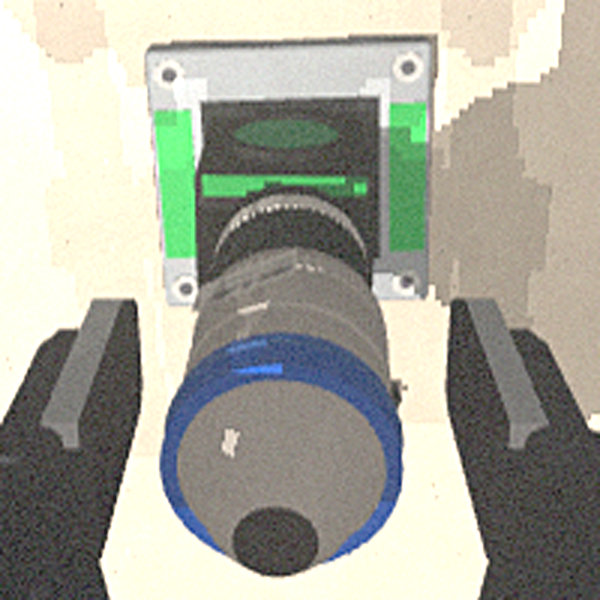

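apply_moves(
  moves=[
    [[0, 0, 0, 0, 0, 0], [0, 0, 0, 0, 0, 0], [0, 0, 0, 0, 0, 0]],
  ],
)

```text
clock: 20.7
position: [0.5759, 0.166, 0.0857]
eef_rot: [-2.229, -2.214, 0.0]
force: [0.2, 0.4, -0.3]
finger_gap: 0.62
```

```bash
python3 look.py w13; python3 - <<'E'
from h import *
a=cv2.imread("pics/w13.png")
c=cv2.convertScaleAbs(cv2.resize(a[150:350,220:420],None,fx=3,fy=3,interpolation=cv2.INTER_CUBIC),alpha=1.7,beta=25);cv2.imwrite("pics/w13c.png",c)
a=r.read_camera("side");d=cv2.resize(a[110:220,260:350],None,fx=5,fy=5,interpolation=cv2.INTER_CUBIC)
cv2.imwrite("pics/s13.png",d)
E
```

```text
[0.5759 0.166  0.0857] toolx 89.6 tilt [-0. -0.] gap 0.6202211720617218 F [ 0.2  0.4 -0.3] t 20.7
```

View pics/w13c.png

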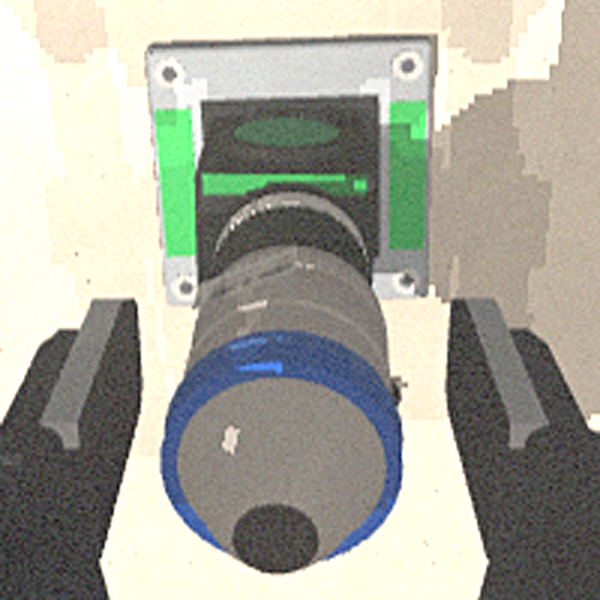

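View pics/s13.png

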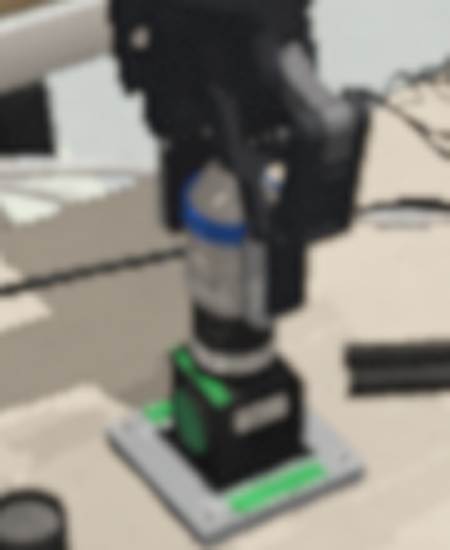

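```bash
python3 - <<'E'
from h import *
i=dict(np.load("w13.npz"))
n=ray(i,(312,329.2),.135);print("nose",n)
for z in (.110,.119):print("ring",z,ray(i,(314.3,300),z))
print("tube y",ray(i,(318.3,230),.08))
# same cam, in-hand comparison at w11
j=dict(np.load("w11.npz"));print("in hand nose",ray(j,(317.8,327.3),.058+.0838))
a=cv2.imread("pics/w13.png");x0,y0,f=260,200,6
c=cv2.convertScaleAbs(cv2.resize(a[y0:y0+100,x0:x0+110],None,fx=f,fy=f,interpolation=cv2.INTER_CUBIC),alpha=1.8,beta=25)
for z,R,col in((.08,.015,(0,0,255)),(.119,.0165,(0,255,255)),(.135,.006,(0,255,0)),(.084,.0165,(255,255,0))):
    P=np.array([proj(i,np.array([.5755,.1655,z])+R*np.array([np.cos(x),np.sin(x),0])) for x in np.linspace(0,6.28,80)])
    cv2.polylines(c,[np.int32((P-[x0,y0]+.5)*f)],True,col,1)
cv2.imwrite("pics/w13d.png",c)
E
```

```text
nose [0.57560988 0.16385043 0.135     ]
ring 0.11 [0.58144467 0.16440251 0.11      ]
ring 0.119 [0.57464859 0.1645645  0.119     ]
tube y [0.5600699 0.1664444 0.08     ]
in hand nose [0.57625287 0.16607379 0.1418    ]
```

View pics/w13d.png

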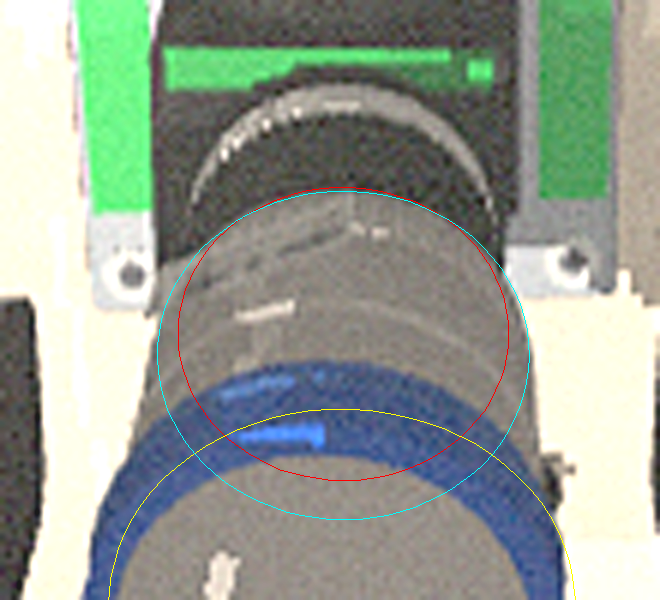

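apply_moves(
  moves=[
    [[0, -1, 0, 0, 0, 0], [0, -1, 0, 0, 0, 0], [0, -1, 20, 0, 0, 0], [0, -1, 50, 0, 0, 0], [0, -1, 90, 0, 0, 0]],
  ],
  jaw=80,
)

```text
clock: 21.42
position: [0.5751, 0.1648, 0.1757]
eef_rot: [-2.228, -2.213, 0.003]
force: [0.9, 0.0, 0.1]
finger_gap: 0.799
```

apply_moves(
  moves=[
    [[-30, 0, 10, 0, 0, 0], [-88, -2, 0, 0, 0, 0], [-88, -2, -40, 0, 0, 0], [-88, -2, -60, 0, 0, 0], [-88, -2, -60, 0, 0, 0]],
  ],
  jaw=60,
)

```text
clock: 22.05
position: [0.4866, 0.1628, 0.1145]
eef_rot: [-2.228, -2.212, 0.004]
force: [-1.3, -0.5, 0.6]
finger_gap: 0.596
```

```bash
python3 look.py w14; python3 - <<'E'
from h import *
a=r.read_camera("side");d=cv2.resize(a[90:290,200:420],None,fx=3,fy=3,interpolation=cv2.INTER_CUBIC)
cv2.imwrite("pics/s14.png",d)
E
```

```text
[0.4866 0.1628 0.1145] toolx 89.6 tilt [-0.0033 -0.0004] gap 0.595714965579018 F [-1.3 -0.5  0.6] t 22.05
```

View pics/w14.png

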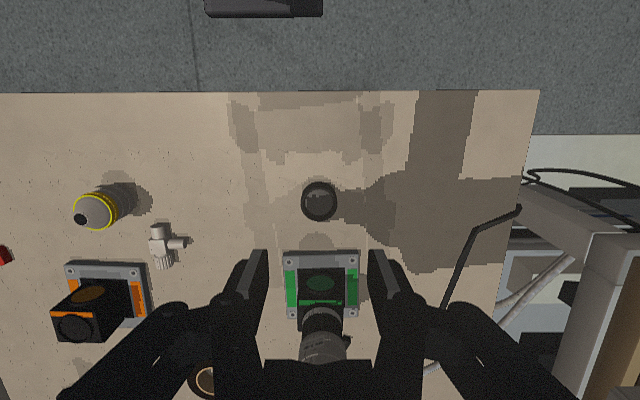

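View pics/s14.png

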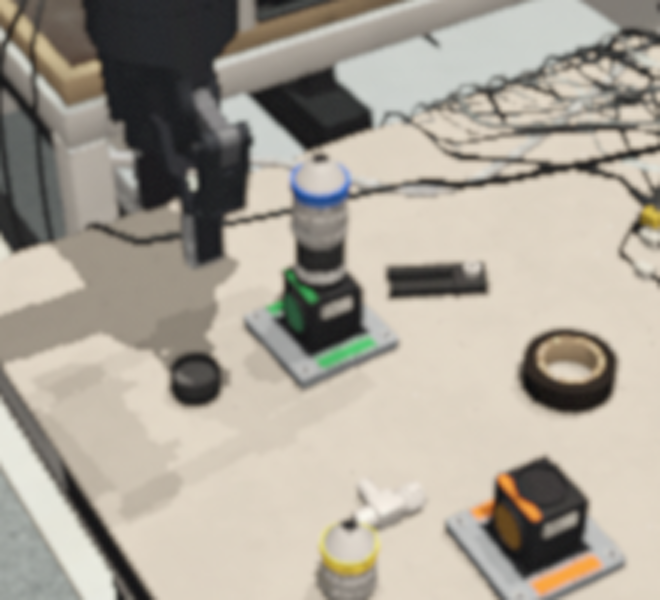

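```bash
python3 look.py w15; python3 - <<'E'
from h import *
a=cv2.imread("pics/w15.png");i=dict(np.load("w15.npz"))
x0,y0,f=280,160,8
c=cv2.convertScaleAbs(cv2.resize(a[y0:y0+70,x0:x0+80],None,fx=f,fy=f,interpolation=cv2.INTER_CUBIC),alpha=2.0,beta=25)
for C,col in(((.4867,.1625,.018),(0,0,255)),):
    P=np.array([proj(i,np.array(C)+.015*np.array([np.cos(x),np.sin(x),0])) for x in np.linspace(0,6.28,80)])
    cv2.polylines(c,[np.int32((P-[x0,y0]+.5)*f)],True,col,1)
cv2.imwrite("pics/w15c.png",c)
E
```

```text
[0.4884 0.163  0.1163] toolx 89.6 tilt [0.0007 0.0001] gap 0.6005548164708054 F [-0.6 -0.5  0.2] t 22.15
```

View pics/w15c.png

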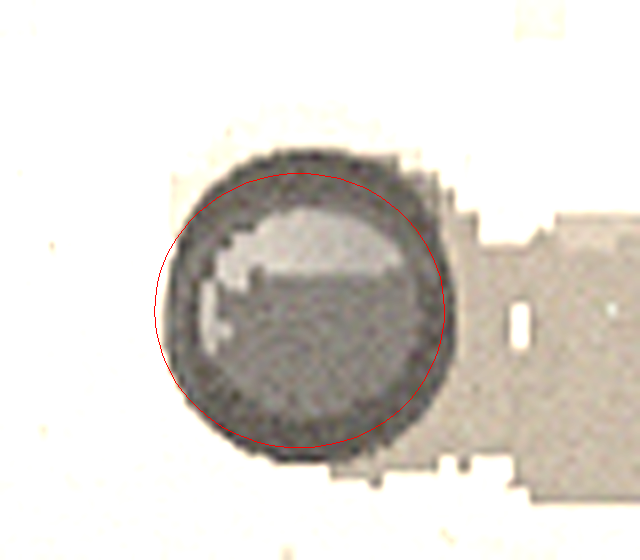

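apply_moves(
  moves=[
    [[0, 0.7, -60, 0, 0, 0], [0, 0.7, -100, 0, 0, 0], [0, 0.7, -114, 0, 0, 0], [0, 0.7, -114, 0, 0, 0], [0, 0.7, -114, 0, 0, 0]],
  ],
)

```text
clock: 22.82
position: [0.4895, 0.1639, 0.0034]
eef_rot: [2.227, 2.212, 0.004]
force: [0.0, 0.9, 1.0]
finger_gap: 0.603
```

apply_moves(
  moves=[
    [[0, 0, 0, 0, 0, 0], [0, 0, 0, 0, 0, 0], [0, 0, 0, 0, 0, 0], [0, 0, 0, 0, 0, 0], [0, 0, 0, 0, 0, 0]],
  ],
  jaw=15,
)

```text
clock: 23.45
position: [0.4891, 0.1639, 0.0034]
eef_rot: [2.228, 2.213, 0.004]
force: [-1.5, -0.2, 5.7]
finger_gap: 0.329
```

apply_moves(
  moves=[
    [[0, 0, 60, 0, 0, 0], [0, 0, 115, 0, 0, 0], [0, -50, 115, 0, 0, 0], [10, -110, 115, 0, 0, 0], [40, -160, 115, 0, 0, 0]],
  ],
)

```text
clock: 24.08
position: [0.5273, 0.0023, 0.118]
eef_rot: [2.228, 2.214, 0.001]
force: [1.7, -0.2, -0.3]
finger_gap: 0.328
```

apply_moves(
  moves=[
    [[40, -42, 0, 0, 0, 0], [54, -42, 0, 0, 0, 0], [54, -42, 0, 0, 0, 0], [54, -42, 0, 0, 0, 0]],
  ],
)

```text
clock: 24.58
position: [0.5806, -0.0369, 0.1166]
eef_rot: [-2.226, -2.214, 0.001]
force: [-1.1, -0.2, -0.9]
finger_gap: 0.331
```

```bash
python3 look.py w16; python3 - <<'E'
from h import *
a=cv2.imread("pics/w16.png")
c=cv2.convertScaleAbs(cv2.resize(a[150:350,220:420],None,fx=3,fy=3,interpolation=cv2.INTER_CUBIC),alpha=1.7,beta=25);cv2.imwrite("pics/w16c.png",c)
E
```

```text
[ 0.5806 -0.0369  0.1166] toolx 89.7 tilt [-0.0015  0.0006] gap 0.3307719903191851 F [-1.1 -0.2 -0.9] t 24.575
```

View pics/w16c.png

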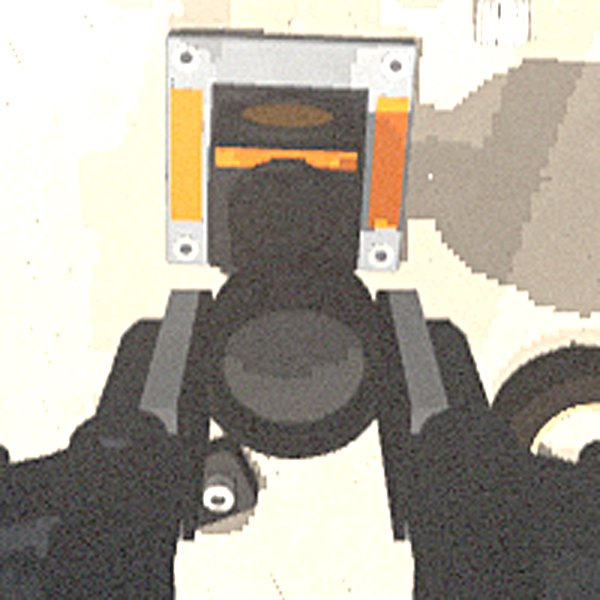

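```bash
python3 - <<'E'
from h import *
i=dict(np.load("w16.npz"))
a=ray(i,(290.7,199),.05);b=ray(i,(341,200.7),.05);e=(b-a)/np.linalg.norm(b-a);print("cube",(a+b)/2+.0165*np.array([e[1],-e[0],0]),np.linalg.norm(b-a))
print("plate",ray(i,(315.6,202.25),.01))
f=ray(i,(318,150+457/3),.1312);print("tube", f-[.015,0,0],"tcp",r.state()["position"])
E
```

```text
cube [ 0.58529472 -0.03872049  0.05      ] 0.036275283104506374
plate [ 0.58470976 -0.03857243  0.01      ]
tube [ 0.57988038 -0.03679873  0.1312    ] tcp [ 0.58059822 -0.03684932  0.11667978]
```

apply_moves(
  moves=[
    [[5, -2, -45, 0, 0, 0], [5, -2, -56, 0, 0, 0], [5, -2, -61, 0, 0, 0], [5, -2, -61.5, 0, 0, 0], [5, -2, -61.5, 0, 0, 0]],
  ],
)

```text
clock: 25.25
position: [0.5875, -0.0404, 0.0563]
eef_rot: [2.228, 2.213, 0.001]
force: [0.7, 0.6, -0.8]
finger_gap: 0.328
```

apply_moves(
  moves=[
    [[0, 0, -1, 0, 0, 0], [0, 0, -2, 0, 0, 0], [0, 0, -2, 0, 0, 0]],
  ],
)

```text
clock: 25.62
position: [0.5871, -0.0404, 0.0535]
eef_rot: [2.229, 2.213, 0.0]
force: [-0.1, -0.5, 1.3]
finger_gap: 0.325
```

apply_moves(
  moves=[
    [[-1, 1, -0.7, 0, 0, 0], [-1, 1, -0.7, 0, 0, 0]],
  ],
)

```text
clock: 25.88
position: [0.5871, -0.0402, 0.0535]
eef_rot: [2.227, 2.212, 0.001]
force: [1.2, -2.5, 6.4]
finger_gap: 0.323
```

apply_moves(
  moves=[
    [[0, 0, 0, 0, 0, 0], [0, 0, 0, 0, 0, 0], [0, 0, 0, 0, 0, 0]],
  ],
  jaw=60,
)

```text
clock: 26.25
position: [0.5855, -0.0391, 0.0521]
eef_rot: [-2.228, -2.213, 0.001]
force: [0.9, 0.4, -0.3]
finger_gap: 0.602
```

apply_moves(
  moves=[
    [[0, 0, 40, 0, 0, 0], [0, 0, 90, 0, 0, 0], [-50, 20, 140, 0, 0, 0], [-100, 50, 160, 0, 0, 0], [-130, 70, 170, 0, 0, 0]],
  ],
)

```text
clock: 26.88
position: [0.4543, 0.0315, 0.2238]
eef_rot: [2.229, 2.213, 0.002]
force: [0.9, 0.1, 0.5]
finger_gap: 0.598
```

apply_moves(
  moves=[
    [[0, 0, 0, 0, 0, 0], [0, 0, 0, 0, 0, 0], [0, 0, 0, 0, 0, 0]],
  ],
)

```text
clock: 27.25
position: [0.4566, 0.0301, 0.2219]
eef_rot: [-2.229, -2.213, 0.001]
force: [-0.1, -0.0, -0.6]
finger_gap: 0.599
```

```bash
python3 look.py w17; python3 - <<'E'
from h import *
a=r.read_camera("side");d=cv2.resize(a[110:310,230:450],None,fx=3.5,fy=3,interpolation=cv2.INTER_CUBIC)
cv2.imwrite("pics/s17.png",d);cv2.imwrite("pics/s17full.png",a)
a=r.read_camera("scene");cv2.imwrite("pics/sc17.png",cv2.resize(a[140:300,240:420],None,fx=3.5,fy=3.5,interpolation=cv2.INTER_CUBIC))
E
```

```text
[0.4566 0.0301 0.2219] toolx 89.6 tilt [-0.0008 -0.    ] gap 0.5992951996602744 F [-0.1 -0.  -0.6] t 27.25
```

View pics/w17.png

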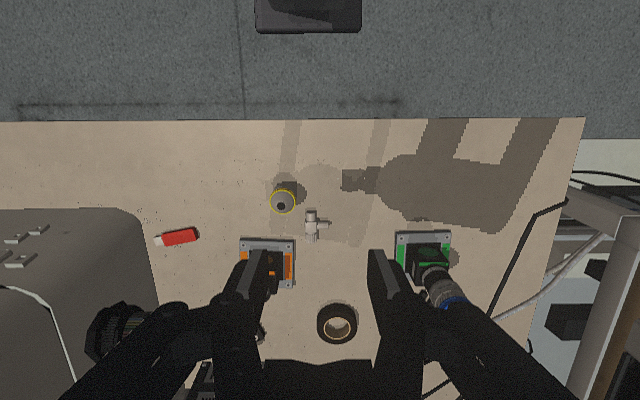

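View pics/s17.png

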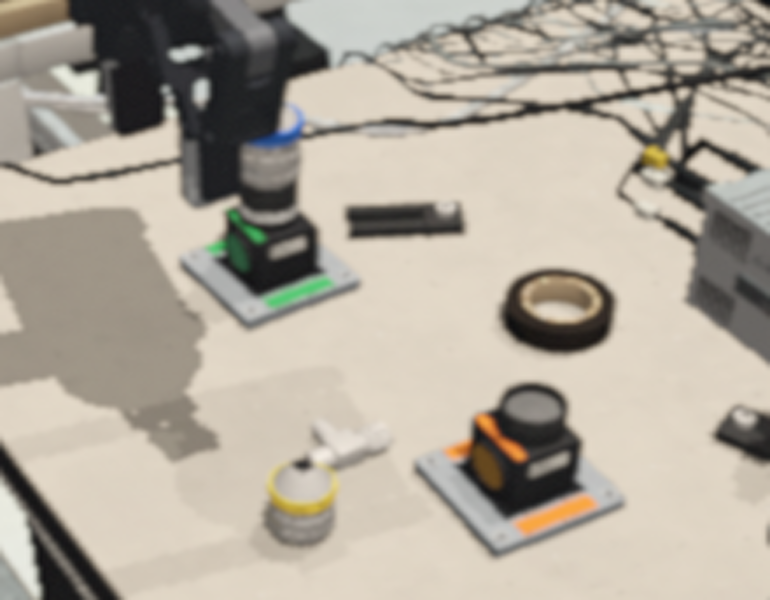

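View pics/sc17.png

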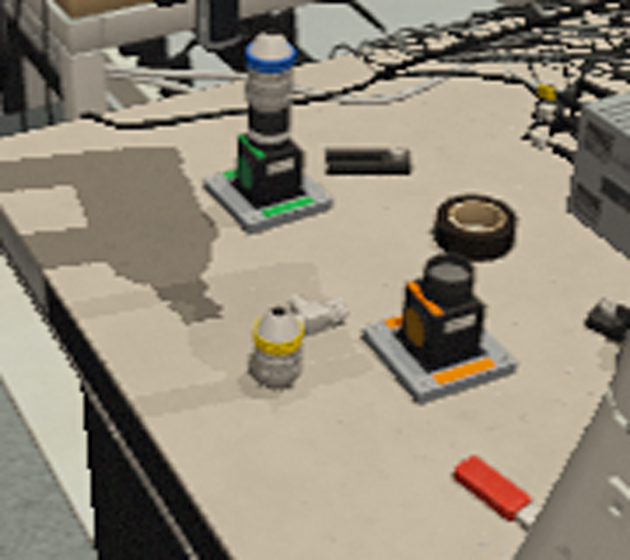

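```bash
python3 - <<'E'
from h import *
i=r.camera_info("scene");a=r.read_camera("scene");x0,y0,f=295,140,10
c=cv2.resize(a[y0:y0+60,x0:x0+50],None,fx=f,fy=f,interpolation=cv2.INTER_CUBIC)
def ov(C,R,z,col):
    P=np.array([proj(i,[C[0]+R*np.cos(x),C[1]+R*np.sin(x),z]) for x in np.linspace(0,6.28,80)])
    cv2.polylines(c,[np.int32((P-[x0,y0]+.5)*f)],True,col,1)
C=(.5755,.165)
for R,z,col in((.015,.05,(0,0,255)),(.015,.08,(0,0,255)),(.0165,.119,(0,255,0)),(.0165,.084,(0,255,0)),(.006,.135,(255,0,255))): ov(C,R,z,col)
cv2.imwrite("pics/sc18.png",c)
i=dict(np.load("w17.npz"));a=cv2.imread("pics/w17.png");x0,y0,f=380,220,8
c=cv2.convertScaleAbs(cv2.resize(a[y0:y0+75,x0:x0+90],None,fx=f,fy=f,interpolation=cv2.INTER_CUBIC),alpha=1.8,beta=20)
for R,z,col in((.015,.05,(0,0,255)),(.015,.08,(0,0,255)),(.0165,.119,(0,255,0)),(.0165,.084,(0,255,0)),(.006,.135,(255,0,255))): ov(C,R,z,col)
cv2.imwrite("pics/w18.png",c)
E
```

```text
(no output)
```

View pics/sc18.png

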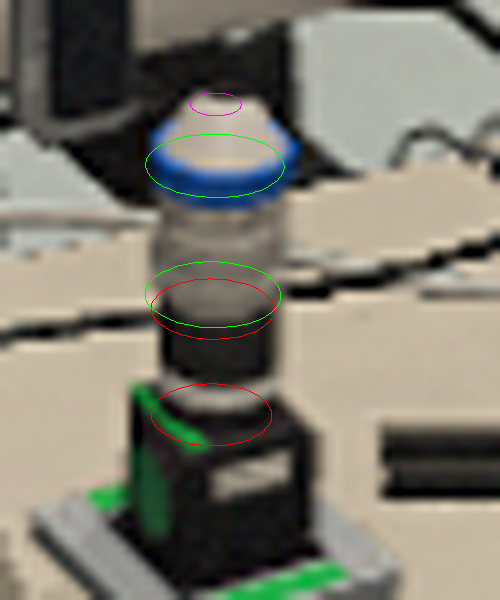

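View pics/w18.png

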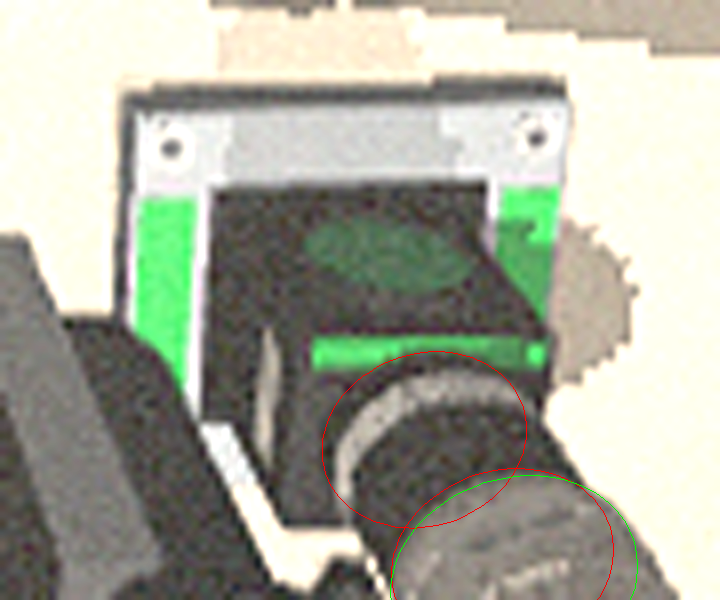

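```bash
python3 - <<'E'
from h import *
i=dict(np.load("w17.npz"));print("yellow",ray(i,(283,201),.035))
s=r.camera_info("side")
# s17 crop: x=230+u/3.5, y=110+v/3 ; short tube rim and orange cube top
f=lambda u,v:(230+u/3.5,110+v/3)
print("short rim",ray(s,f(534,407),.068),"yellow side",ray(s,f(303,490),.035), "was",ray(s,(316.5,274),.035))
print("oplate",np.mean([ray(s,f(*p),.01) for p in [(428,466),(497,545),(612,500)]],0), r.state()["clock"])
r.close_job()
E
```

```text
yellow [ 0.48724296 -0.00939686  0.035     ]
short rim [ 0.58377956 -0.0439337   0.068     ] yellow side [ 0.4855785  -0.01448509  0.035     ] was [ 0.48480391 -0.0155379   0.035     ]
oplate [ 0.57158867 -0.05241295  0.01      ] 27.45
the job is handed in; nothing more can be done
```

I built both columns and handed the job in at 27.5 s of the 106 s allowed. The hand-in gives no verdict, so what follows rests on my own camera and force checks.

- **Green column:** the cube measured within about 1 mm of the plate's middle. The tall tube went down about 1 mm from the cube's centre. The blue objective met the tube at the expected height of a seated foot (TCP 86.9 mm against 86.6 mm).
- **Blue objective lean:** it leaned slightly to −y when released, roughly 0.03–0.05 rad against the 0.12 limit. Its centre is about 1–1.5 mm off the tube's axis. It did not move over the next 0.4 s, so I left it.
- **Orange column:** the cube measured within about 1 mm of the plate's middle. I released the short tube about 1 mm from the cube's centre, at the expected height.
- **Yellow objective:** it still stands upright, within about 1 mm of its starting position in both cameras.
- **Robot:** it ended clear of everything, with the TCP at about z = 0.22 m. The contact forces reported after each placing stayed under 8 N.

**Checks that disagreed:**
- The side camera read up to about 5 mm differently from the wrist camera on most points (more on one rough ring pick), so I worked from the wrist camera.
- My last rough estimate of the orange plate from the side view (0.572, −0.052) averaged only three corners, so it is not a valid centre. I disregarded it in favour of the wrist camera's four-hole measurement (0.585, −0.039).

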